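Hang the hand fork back on its sprung seat between the other tools

ROBOT

A 6-joint arm with a two-finger parallel gripper is mounted at the origin on the work surface. World frame = base frame: x ahead of the robot, y to its left, z up, the work surface at z = 0. Lengths are in mm, angles in degrees, forces in N, time in s.
With the tool pointing down it reaches from about 150 to 775 mm from the base axis. Payload 6.1 kg.
Tool frame: the origin (TCP) lies at the centre of the arm's flange, where the gripper is bolted on; the fingertips stand 173 mm ahead of it and the grasp point (between the pads) lies 155 mm ahead of it; z points along the fingers, y is the line along which they close (so a half turn about z gives the same grasp; the last joint's range is limited). The gripper opens to 85 mm and grips with 20 to 120 N. Pads are 22 mm wide; open, the fingers measure 114 mm over their backs; the gripper's body (76 mm by 85 mm) begins 54 mm behind the grasp point. The pads swing forward as they close: fully open they stand 13 mm farther back than shut.
Start: joints at [-74.427, 7.208, -2.269, 80.523, 0, 90], TCP at [140.939, -505.713, 404.695] pointing down, gripper open.
Joint ranges: [-155.77, 155.77], [-54.66, 111.73], [-72.52, 77.12], [-102.08, 115.82], [-83.92, 84.16], [-180, 180]. Speed limits (degrees/s): [136.94, 136.94, 172.46, 180, 180, 180].

INTERFACE

Orientations are given as [roll, pitch, yaw] about the fixed x, y, z axes, in that order (R = Rz(yaw) Ry(pitch) Rx(roll)).
In Python, from cell import robot gives the robot as it stands. The module is installed in compiled form; this text tells all that it offers.
- The arm moves only by the shell command python3 -m creep 'ROWS' [FORCE]. ROWS is JSON, a list of rows, each a list of 3 entries, a list of its own where there are three numbers: the turn, a rotation vector about the tool's x, y, z in rad, then the shift along the tool's x, y, z in mm, then the opening, from -1 (shut) to 1 (fully open). A call has exactly 5 rows; each row shifts and turns the commanded pose from where the row before left it, along the tool's axes as they then stand; what a row does not reach is not made up. A row lasts 1/12 s, in which the tool goes at most 41.7 mm and 7.16 degrees, less where a joint would pass 70% of its speed; a pose out of reach is approached as far as the arm can. A call with a gripper value outside its range is refused whole. The fingers move at their own pace and stop on an object; FORCE is the grip in N (left out, the last holds). Time passes only in rows, so rows that do not move let the fingers close, or fill a call up. It gives the time, the measured TCP pose, the force, the opening and the grip force at its end, in the units of the state.
- robot.get_obs(): the state, without advancing time (a new reading comes with each control period).
- robot.get_image(name): name is "scene" or "top" or "wrist"; returns the picture (420x560x3 uint8, red, green, blue); there is no depth.
- robot.camera_info(name): a dict with "camera_matrix" (3x3 intrinsics, pixels), "dist" ([k1, k2, p1, p2, k3] as OpenCV has them; the pictures are not rectified), "R" (3x3) and "t" (3): a world point X has camera coordinates R X + t; the wrist camera has in their place "mount" (4x4, takes a point from camera to tool coordinates, whose origin is the TCP and whose axes are the flange's). Camera axes: x right, y down, z forward; pixel columns grow to the right and rows downward; lengths in mm; the calibration is good to about 2 mm. A picture is of the moment at which its call begins: read the wrist's pose just before it. camera_info takes no time and is no camera call.
- robot.job_done(): hands the job in; it is judged then, once.
The state is a dict: "time_s": time; "joint_pos": joint angles; "joint_velocities": joint speeds; "joint_efforts": joint torques, N m; "tool_pos": TCP position; "eef_rot": TCP orientation; "ft_force": force on the tool from outside, world axes, zero at the start; "torque": the same for the moment, N m; "width": finger opening in mm; "gripper_force": force on a finger pad.
Only numpy, scipy, OpenCV 4.12 (cv2) and the standard library are available. Lean on these libraries where they do the work, as an engineer would, in place of code of your own. Each camera call takes 0.05 s, during which the arm holds its last target. There are 200 camera calls.

TASK

Take the green-handled hand fork off the blue drying stand and lower it by its hook between the scoop and the scraper onto the yellow sprung seat of the hanging rail. Feel along the seat, pressing only gently, until the hook drops into the notch, and leave the fork hanging there, fully home. Do not push the two hanging tools about.

Things in the scene. Friction and masses are not known exactly. Their poses are not given: they have to be found in the camera images.
- fork: Short hand fork, 0.13 kg, handle up, tines down, hung on the stand's bar. Origin: underside of its hook's bridge, the point that rests on a rail; z up, y across the tines. Hook: 6 mm thick plate in the x-z plane, bridge 8 mm high, mouth open downward from x = -8 to +8 mm, stem on the -x side, tip on the +x side reaching 27 mm below the origin. Hangs with its stem on the rail's -x side.
- fork_handle (a point): Point on the fork's upright green handle, 52 mm above the fork's origin. The handle is a block 16 (x) x 24 (y) mm, centred over the origin, from 8 to 80 mm above it.
- fork_tines (a point): Lower end of the fork's middle tine, 91 mm below the fork's origin and 11 mm to its -x side. The tines' head is 34 mm wide in y; stem and tines lie from x = -14 to -8 mm.
- stand: Blue drying stand, fixed, base 100 x 130 x 12 mm, origin at the centre of its underside; a steel bar along its y, 10 mm thick in x, top 150 mm above the table, held by a post at y = -50 mm. At the start the fork hangs on the bar straight above the stand's origin, with the stand's yaw.
- rack: Fixed hanging rail along y, 10 mm thick in x, top 150 mm above the table; base 90 x 300 x 12 mm, posts at y = +-130 mm. Origin at the centre of its underside. Mid-rail is a yellow sprung seat, 52 mm long, as thick and high as the rail, which sinks 1 mm per 1.5 N (at most 12 mm) and springs back. In the middle of its flat top is a notch across it, 9 mm wide in y, 12 mm deep.
- rail_mid (a point): Point on the rail's top line at the rack's y = 0; axes as the rack's. The yellow seat is clamped with its notch anywhere from y = -10 to +10 mm of this point: its place is not measured and must be felt for (or seen). A fork fully home has its origin 12 to 14 mm below this point; one left on the seat's flat top only 0 to 2 mm below.
- scoop: Red scoop, 0.14 kg, 36 mm wide in y, hanging loose on the rail 49 to 54 mm to one side of rail_mid. Origin: underside of its hook's bridge, on the rail's top; the hook stands 8 mm above the rail, the body reaches 86 mm below, from x = -38 to +16 mm.
- scraper: Scraper, 0.14 kg, with an orange crosshead 36 mm wide in y, hanging loose on the rail 49 to 54 mm to the other side of rail_mid (which tool is on which side varies). Origin: underside of its hook's bridge, on the rail's top; the hook stands 8 mm above the rail, the body reaches 94 mm below.
Not all that is in view belongs to the job. Leave any purple look-alike of the fork alone. What is shaped like the stand but white is not meant.

How it is judged:
By the outcome, as a careful person would: the job done as asked, in the order asked, and still so for the second after the job is handed in, with the robot touching nothing.
It also fails if it takes over 54 s, if anything falls off the work surface, if the arm or the gripper's body presses on something with over 40 N, if the wrist force passes 120 N, or if a joint passes its speed limit or range.

## Working session

There is one attempt and no reset: what is moved stays moved. The work goes in short steps, Python scripts to look and compute and a shell command to move; the robot and the scene stay as the last step left them, time stands still between calls to the robot, and variables do not carry over. Pictures are saved under pics/ and viewed, at most 10 in all, crops included, and the job is handed in when it is done.

```bash
mkdir -p pics
cat > h.py <<'E'
import numpy as np, cv2
from cell import robot
from scipy.spatial.transform import Rotation as Ro
def cam(name, obs=None):
    c=robot.camera_info(name); K=np.array(c["camera_matrix"],float); d=np.array(c["dist"],float)
    if "R" in c: return K,d,np.array(c["R"]),np.array(c["t"]).ravel()
    o=obs or robot.get_obs(); T=np.eye(4); T[:3,:3]=Ro.from_euler('xyz',o["eef_rot"],degrees=True).as_matrix(); T[:3,3]=o["tool_pos"]
    M=np.linalg.inv(T@np.array(c["mount"])); return K,d,M[:3,:3],M[:3,3]
def ray(C,uv):
    K,d,R,t=C; p=cv2.undistortPoints(np.array([[uv]],float),K,d)[0,0]
    return -R.T@t, R.T@np.array([p[0],p[1],1.])
def atz(C,uv,z):
    o,r=ray(C,uv); return o+r*(z-o[2])/r[2]
def tri(Cs,uvs):
    A=np.zeros((3,3));b=np.zeros(3)
    for C,uv in zip(Cs,uvs):
        o,r=ray(C,uv); r/=np.linalg.norm(r); P=np.eye(3)-np.outer(r,r); A+=P;b+=P@o
    return np.linalg.solve(A,b)
def proj(C,X):
    K,d,R,t=C; return cv2.projectPoints(np.array(X,float).reshape(-1,3),cv2.Rodrigues(R)[0],t,K,d)[0].reshape(-1,2)
def grab(name,fn):
    im=robot.get_image(name); cv2.imwrite(fn,im[:,:,::-1]); return im
E
python3 - <<'E'
from h import *
o=robot.get_obs(); print(o)
a=grab("scene","pics/scene.png"); b=grab("top","pics/top.png")
c=np.vstack([a,b]); 
for n in("scene","top"):
    C=cam(n); print(n,-C[2].T@C[3],C[2][2],C[0][0,0])
print(robot.camera_info("wrist"))
E
```

```text
{'time_s': 0.0, 'joint_pos': array([-7.44253169e+01,  7.23996061e+00, -2.32783205e+00,  8.05252325e+01,
        9.49912559e-04,  8.99989783e+01]), 'joint_velocities': array([-0.10165134,  0.02371358, -0.01006667,  0.01516178, -0.13550513,
        0.02014853]), 'joint_efforts': array([-3.73588546e-04, -4.35914505e+01,  3.52920985e+01,  1.74387364e-02,
       -8.94257664e-05,  1.22694665e-06]), 'tool_pos': array([ 140.92094557, -505.57696736,  403.92885   ]), 'eef_rot': array([-1.79906975e+02, -9.51570155e-04,  1.55757032e+01]), 'ft_force': array([-6.36234443e-01, -6.88442182e-04, -9.83552045e-01]), 'torque': array([-0.00706176, -0.02306326, -0.00157242]), 'gripper_force': 0.0, 'width': 85.53587140551699}
scene [1098.81442768  -64.60484477  716.93929919] [-0.69943908 -0.06835556 -0.71141584] 386.7777358328544
top [ 350.20936863 -100.67685618 1427.90752178] [ 0.14718838 -0.00554771 -0.98909292] 539.3242528244172
{'camera_matrix': array([[369.5695907 ,   0.        , 278.19050538],
       [  0.        , 369.5695907 , 207.24808231],
       [  0.        ,   0.        ,   1.        ]]), 'dist': array([-0.0908521,  0.       ,  0.       ,  0.       ,  0.       ]), 'mount': array([[ 1.09156258e-04, -9.48299179e-01, -3.17377781e-01,
         8.19600925e+01],
       [ 9.99999858e-01, -6.18282293e-05,  5.28669338e-04,
        -1.19552712e+00],
       [-5.20959605e-04, -3.17377794e-01,  9.48299037e-01,
         3.14929745e+01],
       [ 0.00000000e+00,  0.00000000e+00,  0.00000000e+00,
         1.00000000e+00]])}
```

View pics/scene.png

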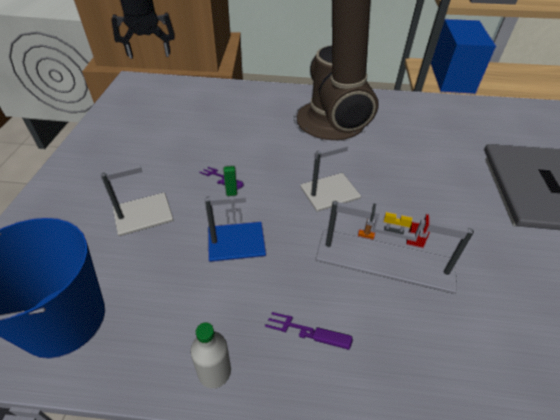

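View pics/top.png

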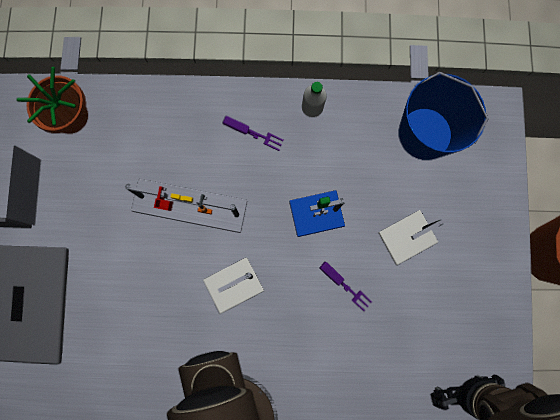

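The scene view shows the green handle at (231,180) over the blue stand at (237,241). The rack is near (390,250), with the orange scraper at (367,234), yellow seat at (397,220) and red scoop at (418,234). Things that could be mistaken: purple forks (310,330) and (222,178), white stands (140,213) and (330,190), and a green bottle cap (206,331). The top view has the fork at (323,202) and the seat at (181,198). I'll check these in close crops.

Run:
```python
import cv2,numpy as np
a=cv2.imread("pics/scene.png");b=cv2.imread("pics/top.png")
r=lambda i,x,y,w,h,s:cv2.resize(i[y:y+h,x:x+w],None,fx=s,fy=s,interpolation=cv2.INTER_CUBIC)
t=np.hstack([r(b,120,170,130,70,4),r(b,280,170,70,70,4)])
s=np.hstack([r(a,310,190,165,100,3),r(a,195,160,101,100,3)])
s=cv2.copyMakeBorder(s,0,0,0,800-s.shape[1],cv2.BORDER_CONSTANT)
cv2.imwrite("pics/crop1.png",np.vstack([t,s]))
```

```text
(no output)
```

View pics/crop1.png

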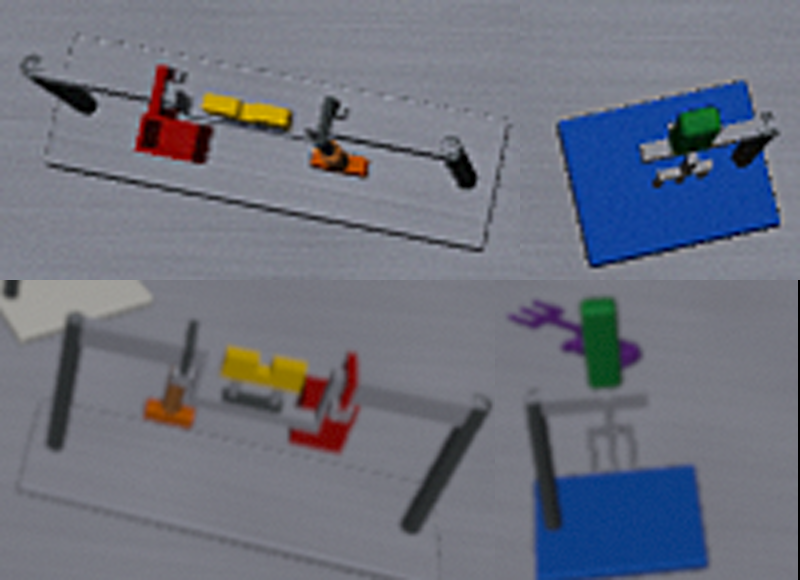

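The close crop confirms a single green fork on the blue stand, with its tines on the robot's side of the bar. The scoop is on the rack's +y side and the scraper on its -y side. The yellow seat's notch shows at (243,108) in the top crop and (270,368) in the scene crop.

Run:
```python
from h import *
T=cam("top");S=cam("scene")
t=lambda x,y:(120+x/4-.4,170+y/4-.4)
t2=lambda x,y:(280+(x-520)/4-.4,170+y/4-.4)
s=lambda x,y:(310+x/3-.33,190+(y-280)/3-.33)
s2=lambda x,y:(195+(x-495)/3-.33,160+(y-280)/3-.33)
st=[atz(T,t2(*p),12) for p in[(557,122),(746,82),(779,226),(590,266)]]
print("stand ctr",np.mean(st,0), [np.linalg.norm(st[i]-st[i-1]) for i in range(4)])
v=st[0]-st[1]+st[3]-st[2]; print("yaw",np.degrees(np.arctan2(-v[0],v[1])))
for z in(12,):
  rk=[atz(T,t(*p),z) for p in[(72,36),(510,122),(485,250),(46,165)]]
  print("rack",np.mean(rk,0),[np.linalg.norm(rk[i]-rk[i-1]) for i in range(4)])
  v=rk[0]-rk[1]+rk[3]-rk[2]; print("yaw",np.degrees(np.arctan2(-v[0],v[1])))
# scene post tops
a=atz(S,s(75,318),150);b=atz(S,s(482,405),150);print("posts scene",a,b,np.linalg.norm(a-b),(a+b)/2,np.degrees(np.arctan2(-(b-a)[0],(b-a)[1])))
print("notch top",atz(T,t(242,107),150),"scene",atz(S,s(266,365),150))
# handle top centre
print("handle top",atz(T,t2(692,124),230),"scene",atz(S,s2(598,301),230))
```

```text
stand ctr [ 541.20439343 -212.54420327   12.        ] [np.float64(98.30336066072967), np.float64(129.27078302413287), np.float64(98.77998662824075), np.float64(128.0768549855129)]
yaw 13.551433828271024
rack [552.56991541 127.49932413  12.        ] [np.float64(88.60568494988459), np.float64(300.8102535391722), np.float64(86.80426129588012), np.float64(298.7452960298457)]
yaw -9.481104469355776
posts scene [530.48199454  -0.83098781 150.        ] [576.16089815 257.67591666 150.        ] 262.51167953254355 [553.32144635 128.42246442 150.        ] -10.020884321534458
notch top [553.97416647 127.27292816 150.        ] scene [558.3764591  124.71523112 150.        ]
handle top [ 540.33589244 -208.29925336  230.        ] scene [ 539.20213363 -213.79465338  230.        ]
```

```bash
R='[[0,0,0],[28,-10.5,-4],1]'; python3 -m creep '[[[0,0,0],[10,-4,-10],1],[[0,0,0],[28,-10,-10],1],[[0,0,0],[28,-10,-10],1],[[0,0,0],[28,-10,-10],1],[[0,0,0],[28,-10,-10],1]]' 40
python3 -m creep '[[[0,0,0],[28,-11,0],1],[[0,0,0],[28,-11,0],1],[[0,0,0],[28,-11,0],1],[[0,0,0],[28,-11,0],1],[[0,0,0],[28,-11,0],1]]'
python3 -m creep '[[[0,0,0],[28,-11,0],1],[[0,0,0],[28,-11,0],1],[[0,0,0],[28,-11,0],1],[[0,0,0],[28,-11,0],1],[[0,0,0],[10,-4,0],1]]'
python3 -m creep '[[[0,0,-0.1],[0,0,0],1],[[0,0,-0.12],[0,0,0],1],[[0,0,-0.12],[0,0,0],1],[[0,0,-0.12],[0,0,0],1],[[0,0,-0.12],[0,0,0],1]]'
python3 -m creep '[[[0,0,-0.12],[0,0,0],1],[[0,0,-0.12],[0,0,0],1],[[0,0,-0.12],[0,0,0],1],[[0,0,-0.12],[0,0,0],1],[[0,0,-0.12],[0,0,0],1]]'
python3 -m creep '[[[0,0,-0.12],[0,0,0],1],[[0,0,-0.12],[0,0,0],1],[[0,0,-0.11],[0,0,0],1],[[0,0,0],[0,0,0],1],[[0,0,0],[0,0,0],1]]'
```

```text
time_s: 0.52
tool_pos: [247.8, -429.2, 455.8]
eef_rot: [180.0, -0.0, 15.5]
ft_force: [-0.0, -0.1, -0.3]
width: 85.4
gripper_force: 0.0
time_s: 0.93
tool_pos: [367.9, -338.2, 455.5]
eef_rot: [180.0, -0.0, 15.6]
ft_force: [1.1, -0.8, -0.5]
width: 85.6
gripper_force: 0.0
time_s: 1.35
tool_pos: [473.8, -258.3, 454.9]
eef_rot: [-180.0, -0.1, 15.8]
ft_force: [-0.9, 0.5, -0.7]
width: 85.5
gripper_force: 0.0
time_s: 1.77
tool_pos: [471.2, -260.6, 455.2]
eef_rot: [-180.0, 0.0, 49.2]
ft_force: [0.3, -0.4, 1.0]
width: 85.4
gripper_force: 0.0
time_s: 2.18
tool_pos: [471.1, -260.7, 455.3]
eef_rot: [180.0, 0.0, 83.5]
ft_force: [0.5, 0.1, 0.5]
width: 85.3
gripper_force: 0.0
time_s: 2.6
tool_pos: [471.2, -260.8, 455.1]
eef_rot: [180.0, 0.0, 103.1]
ft_force: [-0.6, 0.1, 0.1]
width: 85.6
gripper_force: 0.0
```

```bash
python3 -m creep '[[[0,0,0],[8,20,0],1],[[0,0,0],[8,20,0],1],[[0,0,0],[8,20,0],1],[[0,0,0],[8,18.6,0],1],[[0,0,0],[0,0,0],1]]'
python3 - <<'E'
from h import *
o=robot.get_obs();print(o["tool_pos"],o["eef_rot"])
grab("wrist","pics/w1.png"); C=cam("wrist",o); print(proj(C,[[540.5,-212,230],[540.5,-212,158]]))
E
```

```text
time_s: 3.02
tool_pos: [542.6, -210.2, 454.1]
eef_rot: [180.0, -0.1, 103.2]
ft_force: [-0.5, -0.3, -0.6]
width: 85.5
gripper_force: 0.0
[ 542.63024736 -210.17604879  454.08581912] [ 1.79984167e+02 -5.92043121e-02  1.03213388e+02]
[[272.91408685 240.21363164]
 [274.35408294 201.89597769]]
```

View pics/w1.png

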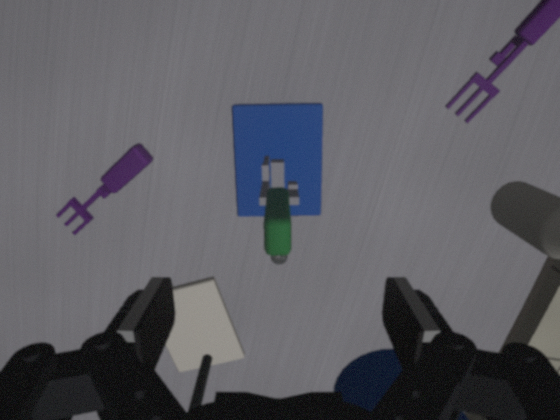

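The wrist view shows the handle's top centred at (278,240), between the fingers. That puts the fork at about (543,-211.5), and the yaw is aligned. I can descend 89 mm and grip.

```bash
python3 -m creep '[[[0,0,0],[-1,0.3,20],1],[[0,0,0],[0,0,25],1],[[0,0,0],[0,0,25],1],[[0,0,0],[0,0,19],1],[[0,0,0],[0,0,0],1]]' 40
python3 -m creep '[[[0,0,0],[0,0,0],-1],[[0,0,0],[0,0,0],-1],[[0,0,0],[0,0,0],-1],[[0,0,0],[0,0,0],-1],[[0,0,0],[0,0,0],-1]]' 40
python3 -m creep '[[[0,0,0],[0,0,0],-1],[[0,0,0],[0,0,0],-1],[[0,0,0],[0,0,0],-1],[[0,0,0],[0,0,0],-1],[[0,0,0],[0,0,0],-1]]' 40
```

```text
time_s: 3.48
tool_pos: [539.5, -212.9, 361.7]
eef_rot: [-179.7, -0.2, 103.1]
ft_force: [-0.5, 0.1, -0.5]
width: 84.9
gripper_force: 0.0
time_s: 3.9
tool_pos: [541.2, -212.9, 366.9]
eef_rot: [179.9, 0.1, 103.2]
ft_force: [-0.9, -0.6, 0.6]
width: 25.6
gripper_force: 0.0
time_s: 4.32
tool_pos: [541.3, -212.8, 366.6]
eef_rot: [179.9, 0.1, 103.2]
ft_force: [-1.1, 0.3, 5.1]
width: 15.3
gripper_force: 42.7
```

```bash
python3 -m creep '[[[0,0,0],[0,0,-10],-1],[[0,0,0],[0,0,-25],-1],[[0,0,0],[0,0,-30],-1],[[0,0,0],[0,0,-30],-1],[[0,0,0],[0,0,-25],-1]]' 40
python3 -m creep '[[[0,0,0.1],[0,0,0],-1],[[0,0,0.1],[0,0,0],-1],[[0,0,0.1],[0,0,0],-1],[[0,0,0.098],[0,0,0],-1],[[0,0,0],[0,0,0],-1]]'
python3 -m creep '[[[0,0,0],[20,-2,0],-1],[[0,0,0],[30,-4,0],-1],[[0,0,0],[30,-4,0],-1],[[0,0,0],[30,-4,0],-1],[[0,0,0],[30,-4,0],-1]]'
python3 -m creep '[[[0,0,0],[30,-4,0],-1],[[0,0,0],[30,-4,0],-1],[[0,0,0],[30,-4,0],-1],[[0,0,0],[28,-3,0],-1],[[0,0,0],[20,-2,0],-1]]'
python3 -m creep '[[[0,0,0],[0,0,0],-1],[[0,0,0],[0,0,0],-1],[[0,0,0],[0,0,0],-1],[[0,0,0],[0,0,0],-1],[[0,0,0],[0,0,0],-1]]'
python3 - <<'E'
from h import *
o=robot.get_obs();print(o["tool_pos"],o["eef_rot"])
grab("wrist","pics/w2.png"); C=cam("wrist",o)
R=Ro.from_euler('z',-9.7,degrees=True).as_matrix(); m=np.array([553,128,150.])
print(proj(C,[m,m+R@[0,26,0],m+R@[0,-26,0],m+R@[0,-125,0],m+R@[0,125,0]]))
E
```

```text
time_s: 4.73
tool_pos: [540.7, -212.6, 487.7]
eef_rot: [-180.0, 0.0, 103.2]
ft_force: [0.0, -0.1, -0.2]
width: 15.3
gripper_force: 41.9
time_s: 5.15
tool_pos: [541.0, -212.8, 485.6]
eef_rot: [-179.9, -0.0, 80.3]
ft_force: [0.1, -0.8, -1.8]
width: 15.6
gripper_force: 41.8
time_s: 5.57
tool_pos: [546.4, -70.6, 485.6]
eef_rot: [-180.0, 0.0, 80.6]
ft_force: [1.0, -0.2, -1.9]
width: 15.2
gripper_force: 41.8
time_s: 5.98
tool_pos: [552.5, 69.4, 485.7]
eef_rot: [-180.0, -0.0, 80.7]
ft_force: [0.1, 0.0, -1.3]
width: 15.5
gripper_force: 41.9
time_s: 6.4
tool_pos: [552.8, 66.2, 485.8]
eef_rot: [-180.0, 0.0, 80.4]
ft_force: [0.0, 0.7, -0.8]
width: 15.6
gripper_force: 41.9
[552.76594147  66.21729641 485.75874371] [-1.79997374e+02  9.93681783e-03  8.03819789e+01]
[[265.90314389 112.80712763]
 [265.66698733  79.22445323]
 [266.14690918 144.98416567]
 [267.09452345 254.15800618]
 [264.92805993 -58.97420853]]
```

View pics/w2.png

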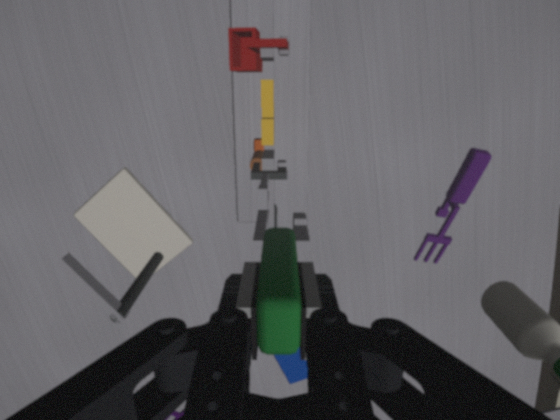

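The wrist view shows the yellow seat running from row 80 to 145 at column 267, with the notch as a dark line near row 118. The scoop is above at rows 30–72, and the scraper below at rows 138–180. I'll enlarge this part.

Run:
```python
import cv2
b=cv2.imread("pics/w2.png")[20:190,215:315]
b=cv2.resize(b,None,fx=3.5,fy=3.5,interpolation=cv2.INTER_CUBIC); b=cv2.convertScaleAbs(b,alpha=1.4); print(b.shape)
cv2.imwrite("pics/crop2.png",b)
```

```text
(595, 350, 3)
```

View pics/crop2.png

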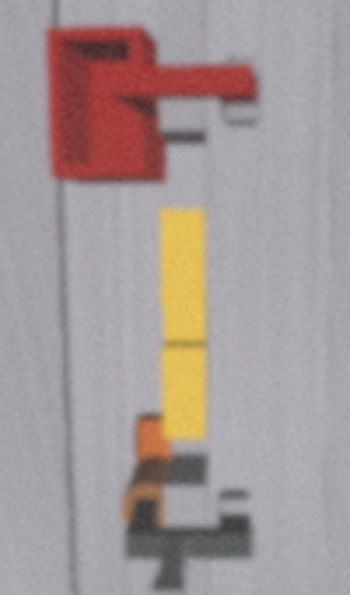

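Run:
```python
from h import *
o=robot.get_obs();C=cam("wrist",o)
R=Ro.from_euler('z',-9.7,degrees=True).as_matrix(); m=np.array([553,128,150.])
c=lambda x,y:(215+x/3.5-.36,20+y/3.5-.36)
for n,p,z in[("seat+",(184,208),150),("seat-",(185,438),150),("notch-edge",(185,345),150),("scoop-",(163,180),100),("scoop hook",(230,80),158),("scraper+",(150,415),90),("scraper hook",(190,543),158)]:
    X=atz(C,c(*p),z); print(n,X,R.T@(X-m))
b=cv2.imread("pics/w2.png")
g=((b[:,:,1]>b[:,:,2]+30)&(b[:,:,1]>b[:,:,0]+30)).astype(np.uint8)
ys,xs=np.nonzero(g); print("green rows",ys.min(),ys.max(),xs.min(),xs.max())
T=o["tool_pos"]; Rt=Ro.from_euler('xyz',o["eef_rot"],degrees=True).as_matrix()
for dx in(-2,0,2): print(dx,[proj(C,T+Rt@np.array([dx+s*12,0,z]))[0].round(1) for s,z in((-1,136.6),(1,136.6),(-1,208.6),(1,208.6))])
```

```text
seat+ [558.63132187 153.57924714 150.        ] [ 1.24098202 26.16237057  0.        ]
seat- [549.77046601 102.39160771 150.        ] [  1.13137927 -25.78642329   0.        ]
notch-edge [553.54349447 123.60427597 150.        ] [ 1.2763572  -4.24130738  0.        ]
scoop- [553.12966649 162.4158434  100.        ] [ -5.6708914   33.94566365 -50.        ]
scoop hook [573.15232314 177.86939879 158.        ] [11.46175077 52.55189181  8.        ]
scraper+ [537.86640509 101.49652904  90.        ] [-10.45168363 -28.67441328 -60.        ]
scraper hook [547.04114366  79.06993118 158.        ] [  2.37053157 -49.23454259   8.        ]
green rows 300 352 261 300
-2 [array([277.9, 369.6]), array([277.9, 313.5]), array([278.2, 273.1]), array([278.2, 231.8])]
0 [array([277.9, 365.2]), array([277.9, 308.4]), array([278.2, 269.8]), array([278.2, 228.3])]
2 [array([277.9, 360.8]), array([277.9, 303.2]), array([278.2, 266.5]), array([278.2, 224.6])]
```

Run:
```python
import cv2,numpy as np
b=cv2.imread("pics/w2.png").astype(int)
for r in list(range(222,236,2))+list(range(290,320,2))+list(range(340,370,2)): print(r,b[r,274:285].mean(0).round().astype(int),end=' ')
im=cv2.imread("pics/w1.png").astype(int);print()
for r in list(range(180,275,3)): print(r,im[r,272:284].mean(0).round().astype(int),end=' ')
```

```text
222 [109 105 106] 224 [110 106 107] 226 [99 97 96] 228 [57 62 55] 230 [38 47 36] 232 [39 49 36] 234 [39 48 36] 290 [25 41 22] 292 [27 42 22] 294 [27 42 23] 296 [28 46 24] 298 [33 55 27] 300 [36 64 29] 302 [42 73 32] 304 [44 79 34] 306 [48 83 36] 308 [48 86 37] 310 [52 90 41] 312 [50 91 39] 314 [50 91 39] 316 [51 92 40] 318 [51 91 40] 340 [49 90 37] 342 [51 91 39] 344 [50 91 39] 346 [50 91 38] 348 [50 91 38] 350 [49 89 37] 352 [48 82 35] 354 [81 72 35] 356 [113  66  37] 358 [116  70  44] 360 [117  75  54] 362 [118  82  64] 364 [117  86  71] 366 [117  91  80] 368 [118  96  87] 
180 [118 110 110] 183 [116 109 110] 186 [105 100  98] 189 [44 46 32] 192 [42 46 32] 195 [42 45 32] 198 [41 45 32] 201 [41 46 32] 204 [40 44 30] 207 [40 46 31] 210 [40 46 32] 213 [41 47 33] 216 [41 48 33] 219 [45 62 37] 222 [52 78 42] 225 [57 89 46] 228 [59 92 47] 231 [58 92 47] 234 [58 91 47] 237 [58 92 47] 240 [58 92 47] 243 [57 92 47] 246 [58 93 48] 249 [57 91 47] 252 [56 90 46] 255 [66 80 60] 258 [74 73 71] 261 [70 70 68] 264 [103 100 100] 267 [116 112 113] 270 [115 111 112] 273 [116 112 113]
```

```bash
python3 -m creep '[[[0,0,0],[12,-2,0],-1],[[0,0,0],[20,-3,0],-1],[[0,0,0],[18,-3,0],-1],[[0,0,0],[9,-1.5,0],-1],[[0,0,0],[0,0,0],-1]]'
python3 -m creep '[[[0,0,0],[0,0,10],-1],[[0,0,0],[0,0,20],-1],[[0,0,0],[0,0,25],-1],[[0,0,0],[0,0,20],-1],[[0,0,0],[0,0,10],-1]]'
python3 -m creep '[[[0,0,0],[0,0,0],-1],[[0,0,0],[0,0,0],-1],[[0,0,0],[0,0,0],-1],[[0,0,0],[0,0,0],-1],[[0,0,0],[0,0,0],-1]]'
```

```text
time_s: 6.87
tool_pos: [553.2, 128.4, 485.5]
eef_rot: [-180.0, -0.0, 80.6]
ft_force: [0.6, -0.6, -0.9]
width: 15.5
gripper_force: 41.9
time_s: 7.28
tool_pos: [552.8, 126.2, 398.1]
eef_rot: [-179.8, 0.1, 80.4]
ft_force: [-1.0, 0.1, -1.9]
width: 15.6
gripper_force: 41.9
time_s: 7.7
tool_pos: [553.5, 126.9, 402.0]
eef_rot: [179.9, -0.0, 80.4]
ft_force: [-0.7, -0.2, -1.9]
width: 15.3
gripper_force: 41.9
```

```bash
python3 -m creep '[[[0,0,0],[-1,0,3],-1],[[0,0,0],[0,0,4],-1],[[0,0,0],[0,0,4],-1],[[0,0,0],[0,0,3],-1],[[0,0,0],[0,0,0],-1]]'
python3 -m creep '[[[0,0,0],[0,0,4],-1],[[0,0,0],[0,0,4],-1],[[0,0,0],[0,0,4],-1],[[0,0,0],[0,0,3],-1],[[0,0,0],[0,0,0],-1]]'
python3 -m creep '[[[0,0,0],[0,0,2],-1],[[0,0,0],[0,0,2],-1],[[0,0,0],[0,0,1],-1],[[0,0,0],[0,0,0],-1],[[0,0,0],[0,0,0],-1]]'
```

```text
time_s: 8.12
tool_pos: [552.9, 125.9, 385.6]
eef_rot: [-179.9, 0.0, 80.4]
ft_force: [-0.6, -0.5, -2.9]
width: 15.8
gripper_force: 41.8
time_s: 8.53
tool_pos: [552.9, 125.9, 370.8]
eef_rot: [-179.9, 0.0, 80.4]
ft_force: [-0.3, 0.6, -1.7]
width: 16.0
gripper_force: 41.9
time_s: 8.95
tool_pos: [553.1, 125.9, 366.7]
eef_rot: [180.0, 0.0, 80.4]
ft_force: [0.1, -0.3, -2.5]
width: 15.5
gripper_force: 41.9
```

```bash
for i in 1 2; do :; done; python3 -m creep '[[[0,0,0],[0,0,1],-1],[[0,0,0],[0,0,1],-1],[[0,0,0],[0,0,0],-1],[[0,0,0],[0,0,0],-1],[[0,0,0],[0,0,0],-1]]'
python3 -m creep '[[[0,0,0],[0,0,1],-1],[[0,0,0],[0,0,1],-1],[[0,0,0],[0,0,0],-1],[[0,0,0],[0,0,0],-1],[[0,0,0],[0,0,0],-1]]'
```

```text
time_s: 9.37
tool_pos: [553.1, 125.9, 364.7]
eef_rot: [-180.0, 0.0, 80.4]
ft_force: [0.1, 1.0, -1.2]
width: 15.3
gripper_force: 41.9
time_s: 9.78
tool_pos: [553.0, 125.9, 362.7]
eef_rot: [-180.0, 0.0, 80.4]
ft_force: [-0.0, -0.4, -1.8]
width: 15.6
gripper_force: 41.9
```

```bash
python3 -m creep '[[[0,0,0],[0,0,1],-1],[[0,0,0],[0,0,1],-1],[[0,0,0],[0,0,1],-1],[[0,0,0],[0,0,0],-1],[[0,0,0],[0,0,0],-1]]'
python3 -m creep '[[[0,0,0],[0,0,1],-1],[[0,0,0],[0,0,1],-1],[[0,0,0],[0,0,1],-1],[[0,0,0],[0,0,0],-1],[[0,0,0],[0,0,0],-1]]'
```

```text
time_s: 10.2
tool_pos: [553.0, 125.9, 359.6]
eef_rot: [-180.0, 0.0, 80.4]
ft_force: [0.3, 0.6, -1.1]
width: 15.4
gripper_force: 41.9
time_s: 10.62
tool_pos: [553.1, 125.9, 357.0]
eef_rot: [180.0, -0.0, 80.4]
ft_force: [-0.5, -0.4, 0.2]
width: 15.6
gripper_force: 42.2
```

```bash
python3 -m creep '[[[0,0,0],[0,0,1],-1],[[0,0,0],[0,0,0],-1],[[0,0,0],[0,0,0],-1],[[0,0,0],[0,0,0],-1],[[0,0,0],[0,0,0],-1]]'
python3 - <<'E'
from h import *
import time
o=robot.get_obs();print(o["tool_pos"],o["ft_force"],o["torque"]);grab("wrist","pics/w3.png");a=grab("scene","pics/s3.png")
o=robot.get_obs();print(o["tool_pos"],o["ft_force"],o["torque"])
cv2.imwrite("pics/crop3.png",cv2.convertScaleAbs(cv2.resize(a[170:290,310:480,::-1],None,fx=4.5,fy=4.5,interpolation=cv2.INTER_CUBIC),alpha=1.3))
E
```

```text
time_s: 11.03
tool_pos: [553.1, 125.9, 355.9]
eef_rot: [180.0, -0.0, 80.4]
ft_force: [0.0, -0.3, 1.9]
width: 15.7
gripper_force: 42.4
[553.09332309 125.92837992 355.90999102] [ 0.02260319 -0.29553111  1.88645212] [-0.00328889  0.05658315 -0.04508427]
[553.08567054 125.94909399 355.84912121] [-0.84448465 -0.6650642   2.52142727] [-0.03210584  0.08048201 -0.04803448]
```

View pics/crop3.png

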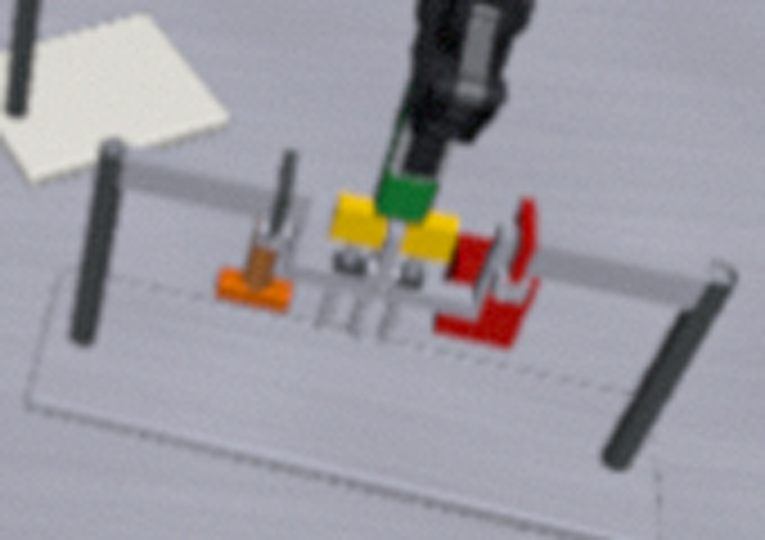

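The scene crop shows the fork seated between the two yellow halves. The green lower edge is at about (383–430, 212–220), and neither neighbour has moved. I'll work out the fork's height from this view.

Run:
```python
from h import *
S=cam("scene"); R=Ro.from_euler('z',-9.7,degrees=True).as_matrix()
f=lambda uv:(uv+.39-np.array([310,170]))*4.5
m=np.array([553.5,128,150.])
print("seat front top edge y=-26,-5,5,26",f(proj(S,[m+R@[5,y,0] for y in(-26,-4.5,4.5,26)])).round())
print("seat front bottom? ",f(proj(S,[m+R@[5,y,-20] for y in(-26,26)])).round())
for d in(0,-8,-10,-12,-14):
    P=[m+R@[8,y,d+8] for y in(-12,12)]+[m+R@[-11,0,d-91]]
    print(d,f(proj(S,P)).round().tolist())
a=cv2.imread("pics/crop3.png").astype(int)
for c in (392,408,422): print(c,[(r,a[r,c].tolist()) for r in range(200,240,4)])
```

```text
seat front top edge y=-26,-5,5,26 [[345. 206.]
 [394. 216.]
 [415. 221.]
 [466. 231.]]
seat front bottom?  [[335. 236.]
 [454. 261.]]
0 [[381.0, 205.0], [437.0, 217.0], [362.0, 321.0]]
-8 [[377.0, 217.0], [433.0, 229.0], [358.0, 332.0]]
-10 [[376.0, 220.0], [432.0, 232.0], [357.0, 334.0]]
-12 [[375.0, 223.0], [430.0, 235.0], [356.0, 337.0]]
-14 [[373.0, 226.0], [429.0, 238.0], [356.0, 339.0]]
392 [(200, [43, 108, 13]), (204, [44, 105, 17]), (208, [46, 108, 18]), (212, [48, 108, 27]), (216, [73, 109, 64]), (220, [114, 123, 112]), (224, [150, 142, 142]), (228, [160, 150, 150]), (232, [157, 146, 146]), (236, [153, 140, 140])]
408 [(200, [42, 104, 14]), (204, [42, 105, 12]), (208, [46, 107, 14]), (212, [42, 105, 13]), (216, [43, 104, 29]), (220, [48, 108, 73]), (224, [51, 121, 129]), (228, [47, 142, 172]), (232, [39, 156, 190]), (236, [30, 159, 196])]
422 [(200, [44, 107, 20]), (204, [43, 105, 18]), (208, [42, 101, 21]), (212, [40, 103, 32]), (216, [39, 109, 65]), (220, [26, 125, 114]), (224, [6, 143, 160]), (228, [0, 155, 187]), (232, [0, 161, 199]), (236, [0, 161, 196])]
```

```bash
python3 -m creep '[[[0,0,0],[0,0,-0.8],-1],[[0,0,0],[0,0,0],-0.9],[[0,0,0],[0,0,0],-0.5],[[0,0,0],[0,0,0],0],[[0,0,0],[0,0,0],0]]' 20
python3 -m creep '[[[0,0,0],[0,0,0],0.5],[[0,0,0],[0,0,0],1],[[0,0,0],[0,0,0],1],[[0,0,0],[0,0,0],1],[[0,0,0],[0,0,0],1]]' 20
python3 -m creep '[[[0,0,0],[0,0,-15],1],[[0,0,0],[0,0,-20],1],[[0,0,0],[0,0,-25],1],[[0,0,0],[0,0,-30],1],[[0,0,0],[0,0,0],1]]' 20
python3 -m creep '[[[0,0,0],[-20,0,0],1],[[0,0,0],[-25,0,0],1],[[0,0,0],[-15,0,0],1],[[0,0,0],[0,0,0],1],[[0,0,0],[0,0,0],1]]' 20
python3 - <<'E'
from h import *
o=robot.get_obs();print(o["tool_pos"],o["eef_rot"],o["time_s"])
w=grab("wrist","pics/w4.png");a=grab("scene","pics/s4.png")
k=dict(interpolation=cv2.INTER_CUBIC)
A=cv2.convertScaleAbs(cv2.resize(a[150:280,320:480,::-1],None,fx=3.5,fy=3.5,**k),alpha=1.3)
B=cv2.resize(w[0:260,215:335,::-1],(210,455)); cv2.imwrite("pics/crop4.png",np.hstack([A,B]))
E
```

```text
time_s: 11.55
tool_pos: [553.0, 125.9, 356.2]
eef_rot: [-180.0, 0.0, 80.4]
ft_force: [0.5, 0.8, 0.3]
width: 42.4
gripper_force: 0.0
time_s: 11.97
tool_pos: [553.1, 126.0, 356.5]
eef_rot: [180.0, 0.0, 80.4]
ft_force: [-0.2, 0.5, 0.1]
width: 85.5
gripper_force: 0.0
time_s: 12.38
tool_pos: [553.2, 126.0, 452.3]
eef_rot: [179.6, -0.2, 80.4]
ft_force: [-0.2, 0.1, 0.8]
width: 85.6
gripper_force: 0.0
time_s: 12.8
tool_pos: [543.0, 66.2, 446.5]
eef_rot: [180.0, -0.0, 80.3]
ft_force: [0.8, -0.0, -0.2]
width: 84.7
gripper_force: 0.0
[542.99689265  66.23991832 446.5072149 ] [ 1.79988597e+02 -2.22912808e-02  8.03459799e+01] 12.8
```

View pics/crop4.png

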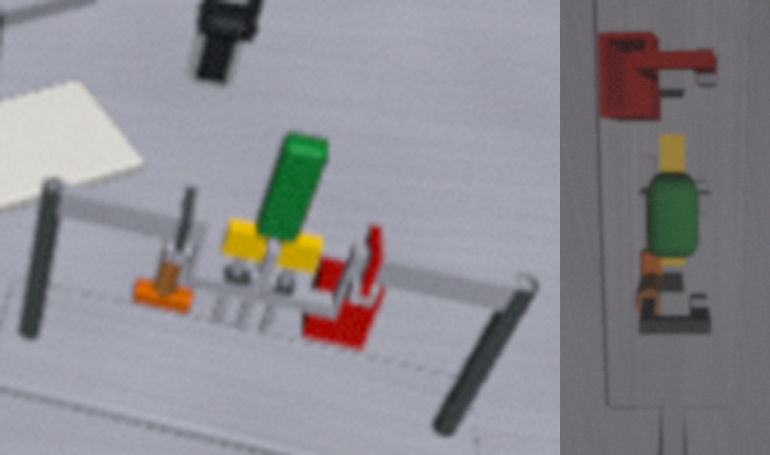

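The scene crop shows the fork hanging in the notch, and both neighbours are where they were. Its exact height isn't clear from the picture, so I'll check it by touching the handle's top (expected z of about 217 if home) with the shut fingertips.

```bash
python3 -m creep '[[[0,0,0],[15,0,0],-1],[[0,0,0],[20,0,0],-1],[[0,0,0],[20,0,0],-1],[[0,0,0],[7,0,0],-1],[[0,0,0],[0,0,0],-1]]' 20
python3 -m creep '[[[0,0,0],[0,0,10],-1],[[0,0,0],[0,0,15],-1],[[0,0,0],[0,0,10],-1],[[0,0,0],[0,0,7],-1],[[0,0,0],[0,0,4],-1]]' 20
for k in 1 2 3; do python3 -m creep '[[[0,0,0],[0,0,1],-1],[[0,0,0],[0,0,0],-1],[[0,0,0],[0,0,0],-1],[[0,0,0],[0,0,0],-1],[[0,0,0],[0,0,0],-1]]' 20 | egrep 'pos|force|width'; done
```

```text
time_s: 13.32
tool_pos: [553.6, 130.0, 445.9]
eef_rot: [-180.0, 0.0, 80.6]
ft_force: [-0.7, -0.2, 0.6]
width: 25.5
gripper_force: 0.0
time_s: 13.73
tool_pos: [553.1, 127.3, 399.0]
eef_rot: [-179.9, 0.0, 80.4]
ft_force: [0.6, -0.2, -0.7]
width: -0.1
gripper_force: 0.0
tool_pos: [553.5, 127.9, 400.1]
ft_force: [-0.4, -0.2, -0.1]
width: -0.1
gripper_force: 0.0
tool_pos: [553.4, 127.9, 398.5]
ft_force: [-0.3, 0.8, -0.1]
width: -0.1
gripper_force: 0.0
tool_pos: [553.4, 127.9, 397.5]
ft_force: [-0.1, 1.1, 0.1]
width: 0.0
gripper_force: 0.0
```

```bash
S() { egrep 'pos|ft_force'; }
python3 -m creep '[[[0,0,0],[0,0,1],-1],[[0,0,0],[0,0,1],-1],[[0,0,0],[0,0,0],-1],[[0,0,0],[0,0,0],-1],[[0,0,0],[0,0,0],-1]]' 20|S
for k in 1 2 3; do python3 -m creep '[[[0,0,0],[0,0,1],-1],[[0,0,0],[0,0,0],-1],[[0,0,0],[0,0,0],-1],[[0,0,0],[0,0,0],-1],[[0,0,0],[0,0,0],-1]]' 20 |S; done
```

```text
tool_pos: [553.4, 127.9, 395.5]
ft_force: [-0.1, -0.4, -0.5]
tool_pos: [553.4, 127.9, 394.5]
ft_force: [-0.7, -1.4, 0.5]
tool_pos: [553.4, 127.9, 393.6]
ft_force: [0.5, -0.5, 0.3]
tool_pos: [553.4, 127.9, 392.7]
ft_force: [0.3, 0.8, 1.8]
```

```bash
S() { egrep 'pos|ft_force'; }
for k in 1 2; do python3 -m creep '[[[0,0,0],[0,0,1],-1],[[0,0,0],[0,0,0],-1],[[0,0,0],[0,0,0],-1],[[0,0,0],[0,0,0],-1],[[0,0,0],[0,0,0],-1]]' 20 |S; done
```

```text
tool_pos: [553.4, 127.9, 391.7]
ft_force: [0.3, -0.3, 4.7]
tool_pos: [553.4, 127.9, 390.8]
ft_force: [0.3, -0.5, 5.0]
```

```bash
python3 -m creep '[[[0,0,0],[0,0,-5],-1],[[0,0,0],[0,0,-15],0],[[0,0,0],[0,0,-20],1],[[0,0,0],[0,0,0],1],[[0,0,0],[0,0,0],1]]' 20
python3 - <<'E'
from h import *
import json
o=robot.get_obs();print(o["tool_pos"],o["eef_rot"],o["ft_force"]); grab("wrist","pics/w5.png"); json.dump([o["tool_pos"].tolist(),o["eef_rot"].tolist()],open("w5.json","w"))
E
python3 -m creep '[[[0,0,0],[-20,-10,0],1],[[0,0,0],[-30,-20,0],1],[[0,0,0],[-35,-30,0],1],[[0,0,0],[-35,-30,0],1],[[0,0,0],[-30,-30,0],1]]' 20
python3 - <<'E'
from h import *
grab("scene","pics/s5.png");grab("top","pics/t5.png")
k=dict(interpolation=cv2.INTER_CUBIC)
a=cv2.imread("pics/s5.png")[190:260,355:430]; w=cv2.imread("pics/w5.png")[100:420,180:380]
cv2.imwrite("pics/crop5.png",np.hstack([cv2.resize(w,(375,600),**k),cv2.resize(np.vstack([a,cv2.imread("pics/t5.png")[175:225,150:225]]),(375,600),**k)]))
E
```

```text
time_s: 17.9
tool_pos: [553.6, 127.9, 431.0]
eef_rot: [179.9, -0.0, 80.4]
ft_force: [-0.7, 0.3, -0.1]
width: 48.2
gripper_force: 0.0
[553.55064588 127.94272717 431.0465954 ] [ 1.79946706e+02 -1.96233198e-02  8.04308945e+01] [-0.66729032  0.29588345 -0.1232668 ]
time_s: 18.37
tool_pos: [416.1, 5.2, 428.7]
eef_rot: [-179.9, 0.0, 80.5]
ft_force: [0.9, -1.4, 1.4]
width: 85.2
gripper_force: 0.0
```

View pics/crop5.png

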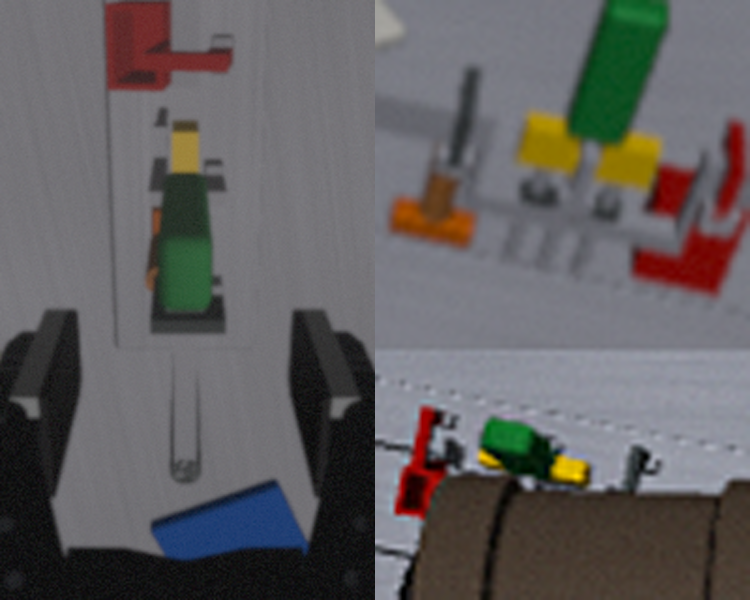

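The wrist crop shows the handle upright over the seat. In the scene crop its lower edge lies about level with the seat's top. I'll fit a box model of the handle to all the views, using the fork on the stand (known z = 150) to calibrate.

```bash
cat > fit.py <<'E'
from h import *
import json
from scipy.optimize import least_squares
def wc(tp,er): return cam("wrist",{"tool_pos":np.array(tp),"eef_rot":np.array(er)})
def mask(fn,box):
    b=cv2.imread(fn).astype(int); m=((b[:,:,1]>=b[:,:,0]+2)&(b[:,:,1]>b[:,:,2]*1.2)).astype(np.uint8)
    k=np.zeros_like(m); x0,y0,x1,y1=box; k[y0:y1,x0:x1]=m[y0:y1,x0:x1]
    n,l,s,_=cv2.connectedComponentsWithStats(k); k=(l==1+s[1:,4].argmax()).astype(np.uint8)
    return cv2.morphologyEx(k,cv2.MORPH_CLOSE,np.ones((3,3),np.uint8))
def obs(m):  # support function of the silhouette in 16 directions
    p=cv2.findContours(m,0,1)[0]; p=np.vstack(p).reshape(-1,2).astype(float); return p
A=np.linspace(0,2*np.pi,24,endpoint=False); D=np.c_[np.cos(A),np.sin(A)]
def fit(views,yaw,x0):
    P=[(C,obs(mask(f,b))) for C,f,b in views]
    r=1.5; cs=np.array([[sx*(8-r),sy*(12-r),z] for sx in(-1,1) for sy in(-1,1) for z in(8+r,80-r)])
    def res(p):
        R=Ro.from_euler('xyz',[p[3],p[4],yaw],degrees=True).as_matrix(); out=[]
        for C,q in P:
            X=cs@R.T+p[:3]; u=proj(C,X); dep=(X@C[2].T+C[3])[:,2]; rad=r*C[0][0,0]/dep
            h=(u@D.T+rad[:,None]).max(0); g=(q@D.T).max(0)+0.5*0.8; out.append((h-g))
        return np.concatenate(out+[np.array(p[3:])*0.3])
    s=least_squares(res,list(x0)+[0,0],loss='soft_l1'); n=len(A)
    print(s.x.round(2),[np.sqrt((res(s.x)[i*n:(i+1)*n]**2).mean()).round(2) for i in range(len(P))])
w1=(wc([542.63,-210.176,454.086],[179.984,-.059,103.213]),"pics/w1.png",(255,175,300,262))
s0=(cam("scene"),"pics/scene.png",(215,160,250,200))
t0=(cam("top"),"pics/top.png",(310,190,345,215))
w4=(wc([542.997,66.24,446.507],[179.989,-.022,80.346]),"pics/w4.png",(255,80,305,155))
w5=(wc(*json.load(open("w5.json"))),"pics/w5.png",(250,180,310,275))
s5=(cam("scene"),"pics/s5.png",(385,170,425,225)); t5=(cam("top"),"pics/t5.png",(165,185,195,205))
for v in((w1,),(w1,s0),(w1,s0,t0)): fit(v,13.5,(541,-211,150))
for v in((w5,),(w4,),(w4,w5),(w5,s5),(w4,w5,s5),(w4,w5,s5,t5)): fit(v,-9.7,(553.5,128,140))
E
python3 fit.py
```

```text
[ 5.4415e+02 -2.1999e+02  1.2408e+02  7.4000e-01  2.6000e-01] [np.float64(0.61)]
[ 5.4268e+02 -2.1457e+02  1.4965e+02 -4.3700e+00  3.9000e-01] [np.float64(1.09), np.float64(1.71)]
[ 5.4287e+02 -2.1475e+02  1.4824e+02 -3.7900e+00  1.0000e-02] [np.float64(1.22), np.float64(1.71), np.float64(0.71)]
[ 5.5321e+02  1.2112e+02  1.2873e+02 -1.6200e+00 -3.4000e-01] [np.float64(0.3)]
[553.38 124.55 113.29  -0.61   0.  ] [np.float64(0.43)]
[ 5.5344e+02  1.2257e+02  1.3575e+02 -3.7800e+00 -3.5000e-01] [np.float64(2.08), np.float64(0.53)]
[ 5.5335e+02  1.2384e+02  1.4021e+02 -4.1100e+00 -1.2000e-01] [np.float64(0.55), np.float64(1.78)]
[ 5.5325e+02  1.2333e+02  1.3795e+02 -3.6900e+00 -1.3000e-01] [np.float64(2.28), np.float64(0.46), np.float64(1.98)]
[ 5.5328e+02  1.2358e+02  1.3777e+02 -3.3700e+00 -1.2000e-01] [np.float64(2.26), np.float64(0.52), np.float64(1.98), np.float64(1.06)]
```

```bash
cat >> fit.py <<'E'
print("---")
def fz(V,x,yaw,y0,hb):
    C,f,b=V; m=mask(f,b); q=obs(m); r=1.5
    def res(p):
        cs=np.array([[sx*(8-r),sy*(12-r),z] for sx in(-1,1) for sy in(-1,1) for z in(p[2]+r,80-r)])
        R=Ro.from_euler('z',yaw,degrees=True).as_matrix(); X=cs@R.T+[x,p[0],p[1]]; u=proj(C,X)
        rad=r*C[0][0,0]/(X@C[2].T+C[3])[:,2]
        return (u@D.T+rad[:,None]).max(0)-(q@D.T).max(0)-.4
    s=least_squares(res,[y0,145,hb],loss='soft_l1'); print(f,"y,z,hb",s.x.round(2),"rms",np.sqrt((s.fun**2).mean()).round(2), "rows",q[:,1].min(),q[:,1].max(),"cols",q[:,0].min(),q[:,0].max(),m.sum())
fz(s0,541.3,13.5,-212,8); fz(s5,553.1,-9.7,128,8)
s4=(cam("scene"),"pics/s4.png",(385,170,425,225)); fz(s4,553.1,-9.7,128,8)
for f,b in(("pics/scene.png",(215,160,250,200)),("pics/s5.png",(385,170,425,225))):
    m=mask(f,b); print([(r,np.flatnonzero(m[r]).min(),np.flatnonzero(m[r]).max()) for r in range(420) if m[r].any()])
E
python3 fit.py | sed -n '/---/,$p'
```

```text
---
pics/scene.png y,z,hb [-214.24  147.58   14.76] rms 0.44 rows 166.0 196.0 cols 223.0 236.0 347
pics/s5.png y,z,hb [125.49 138.78  16.36] rms 0.51 rows 188.0 218.0 cols 394.0 413.0 398
pics/s4.png y,z,hb [125.49 138.78  16.36] rms 0.51 rows 188.0 218.0 cols 394.0 413.0 398
[(166, np.int64(224), np.int64(234)), (167, np.int64(223), np.int64(234)), (168, np.int64(223), np.int64(234)), (169, np.int64(223), np.int64(235)), (170, np.int64(223), np.int64(235)), (171, np.int64(223), np.int64(235)), (172, np.int64(224), np.int64(235)), (173, np.int64(224), np.int64(235)), (174, np.int64(224), np.int64(235)), (175, np.int64(224), np.int64(235)), (176, np.int64(224), np.int64(235)), (177, np.int64(224), np.int64(235)), (178, np.int64(224), np.int64(235)), (179, np.int64(225), np.int64(235)), (180, np.int64(225), np.int64(235)), (181, np.int64(225), np.int64(235)), (182, np.int64(225), np.int64(235)), (183, np.int64(225), np.int64(235)), (184, np.int64(225), np.int64(235)), (185, np.int64(225), np.int64(235)), (186, np.int64(225), np.int64(235)), (187, np.int64(225), np.int64(236)), (188, np
[... 772 characters left out ...]
00, np.int64(398), np.int64(411)), (201, np.int64(397), np.int64(410)), (202, np.int64(397), np.int64(410)), (203, np.int64(397), np.int64(410)), (204, np.int64(396), np.int64(409)), (205, np.int64(396), np.int64(409)), (206, np.int64(396), np.int64(408)), (207, np.int64(395), np.int64(408)), (208, np.int64(395), np.int64(408)), (209, np.int64(395), np.int64(407)), (210, np.int64(394), np.int64(407)), (211, np.int64(394), np.int64(407)), (212, np.int64(394), np.int64(406)), (213, np.int64(394), np.int64(406)), (214, np.int64(394), np.int64(405)), (215, np.int64(394), np.int64(405)), (216, np.int64(394), np.int64(404)), (217, np.int64(396), np.int64(404)), (218, np.int64(399), np.int64(403))]
```

```bash
python3 -m creep '[[[0,0,0],[20,-12,0],1],[[0,0,0],[32,-20,0],1],[[0,0,0],[32,-20,0],1],[[0,0,0],[32,-21,0],1],[[0,0,0],[25,-18,0],1]]' 20
python3 -m creep '[[[0,0,0],[0,0,15],1],[[0,0,0],[0,0,25],1],[[0,0,0],[0,0,25],1],[[0,0,0],[0,0,25],1],[[0,0,0],[0,0,11],1]]' 20
python3 -m creep '[[[-0.08,0,0],[0,0,0],1],[[-0.1,0,0],[0,0,0],1],[[-0.1,0,0],[0,0,0],1],[[-0.1,0,0],[0,0,0],1],[[-0.1,0,0],[0,0,0],1]]' 20
python3 -m creep '[[[-0.1,0,0],[0,0,0],1],[[-0.1,0,0],[0,0,0],1],[[-0.1,0,0],[0,0,0],1],[[-0.09,0,0],[0,0,0],1],[[0,0,0],[0,0,0],1]]' 20
python3 -m creep '[[[0,0,0],[0,0,0],1],[[0,0,0],[0,0,0],1],[[0,0,0],[0,0,0],1],[[0,0,0],[0,0,0],1],[[0,0,0],[0,0,0],1]]' 20
python3 - <<'E'
from h import *
import json
o=robot.get_obs();print(o["tool_pos"],o["eef_rot"],o["ft_force"]); w=grab("wrist","pics/w6.png"); json.dump([o["tool_pos"].tolist(),o["eef_rot"].tolist()],open("w6.json","w"))
C=cam("wrist",o);R=Ro.from_euler('z',-9.7,degrees=True).as_matrix(); m=np.array([553.5,128,150.])
for z in(218,160,150,110): print(z,proj(C,m+[0,0,z-150]))
for y in(-26,26,-130,130): print(y,proj(C,m+R@[-5,y,0]))
E
```

```text
time_s: 18.88
tool_pos: [350.2, 161.9, 429.4]
eef_rot: [-179.9, 0.0, 80.4]
ft_force: [1.3, 0.4, -0.1]
width: 85.8
gripper_force: 0.0
time_s: 19.3
tool_pos: [350.2, 160.1, 325.6]
eef_rot: [-179.7, 0.2, 80.5]
ft_force: [-0.3, -1.1, -0.4]
width: 85.5
gripper_force: 0.0
time_s: 19.72
tool_pos: [351.4, 160.3, 329.6]
eef_rot: [152.2, -0.0, 80.4]
ft_force: [0.1, 1.4, -0.6]
width: 84.7
gripper_force: 0.0
time_s: 20.13
tool_pos: [350.2, 160.0, 328.3]
eef_rot: [130.0, -0.0, 80.5]
ft_force: [-0.1, -0.0, -0.6]
width: 85.4
gripper_force: 0.0
time_s: 20.55
tool_pos: [351.7, 160.3, 329.7]
eef_rot: [130.2, 0.0, 80.4]
ft_force: [-0.8, -0.2, -0.2]
width: 85.0
gripper_force: 0.0
[351.67896611 160.3400851  329.72843021] [1.30202643e+02 8.91152312e-03 8.04112304e+01] [-0.83636335 -0.15016811 -0.21773441]
218 [[359.93227583 232.34612013]]
160 [[282.55157753 211.07895553]]
150 [[271.34281964 207.99647387]]
110 [[231.51379436 197.03939181]]
-26 [[266.76421586 244.93432105]]
26 [[266.17914437 172.21835927]]
-130 [[267.89987332 363.30989149]]
130 [[265.14029013  -0.94599526]]
```

Last view: a rotated, enlarged close-up, so that up in the picture is up in the world.

Run:
```python
import cv2
b=cv2.imread("pics/w6.png")[150:270,200:385]
b=cv2.rotate(b,cv2.ROTATE_90_COUNTERCLOCKWISE); print(b.shape)
cv2.imwrite("pics/crop6.png",cv2.convertScaleAbs(cv2.resize(b,None,fx=3.2,fy=3.2,interpolation=cv2.INTER_CUBIC),alpha=1.5))
```

```text
(185, 120, 3)
```

View pics/crop6.png

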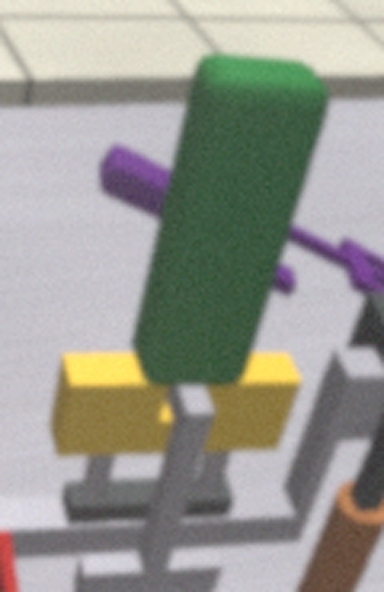

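The close-up shows the handle's lower edge at row ~383, level with the seat's front top edge (~386). The stem comes down at columns 172–212, and part of the notch is visible on its left (160–172). The fork is in the notch, but not clearly 12 mm down. I'll read off the edge profiles.

Run:
```python
from h import *
import json
C=cam("wrist",{k:np.array(v) for k,v in zip(("tool_pos","eef_rot"),json.load(open("w6.json")))})
R=Ro.from_euler('z',-9.7,degrees=True).as_matrix(); m=np.array([553.5,128,150.])
b=cv2.imread("pics/w6.png")
# rotated native: row'=384-col, col'=row-150
r=cv2.rotate(b[150:270,200:385],cv2.ROTATE_90_COUNTERCLOCKWISE)
def q(x,y,z):
    u=proj(C,m+R@np.array([x,y,z],float))[0]; return (u[1]-150).round(1),(384-u[0]).round(1)
print("stem cols profile (rot rows 112-140)")
for c in (55,58,61,64): print(c,[(i,r[i,c].tolist()) for i in range(114,138,1)])
print("rows profile across notch")
for i in (124,127,130,133): print(i,[(c,int(r[i,c,1]),int(r[i,c,2])) for c in range(44,72)])
print("seat left/right cols prof",[ (i,r[i,30].tolist()) for i in range(106,146,2)])
for n,p in {"seat top back y26":(5,26,0),"seat top front y26":(-5,26,0),"y-26 front":(-5,-26,0),"notch+ front":(-5,4.5,0),"notch- front":(-5,-4.5,0),"notch+ floor":(-5,4.5,-12),"notch+ back floor":(5,4.5,-12),"notch+ back top":(5,4.5,0)}.items(): print(n,q(*p))
for d in(-5,-9,-13): print(d,"handle bottom front",q(-8,12,d+8),q(-8,-12,d+8),"bridge top front",q(-14,3,d+8),q(-14,-3,d+8),"handle top front",q(-8,12,d+80),q(-8,-12,d+80))
```

```text
stem cols profile (rot rows 112-140)
55 [(114, [42, 60, 44]), (115, [42, 58, 42]), (116, [45, 59, 44]), (117, [44, 60, 42]), (118, [46, 62, 48]), (119, [56, 67, 56]), (120, [70, 75, 71]), (121, [82, 83, 82]), (122, [82, 81, 82]), (123, [81, 77, 79]), (124, [70, 68, 69]), (125, [68, 68, 70]), (126, [63, 64, 66]), (127, [62, 63, 63]), (128, [64, 63, 66]), (129, [64, 65, 68]), (130, [62, 67, 70]), (131, [60, 64, 69]), (132, [64, 67, 70]), (133, [63, 63, 65]), (134, [65, 65, 66]), (135, [65, 64, 64]), (136, [66, 65, 66]), (137, [68, 67, 67])]
58 [(114, [44, 61, 43]), (115, [42, 59, 43]), (116, [41, 58, 41]), (117, [40, 57, 39]), (118, [45, 59, 44]), (119, [63, 73, 64]), (120, [98, 98, 95]), (121, [120, 118, 118]), (122, [129, 125, 125]), (123, [134, 129, 131]), (124, [128, 124, 127]), (125, [128, 125, 126]), (126, [124, 120, 121]), (127, [118, 113, 116]), (128, [104, 100, 102]), (129, [86, 85, 86]), (130, [74, 72, 73]), (131, [70, 66, 70]), (132, [68, 68, 69]), (133, [69, 70, 70]), (134, [72, 69, 70]), (135, [71, 70, 72]), (136, [75, 74, 74]), (137, [71, 69, 72])]
61 [(114, [42, 62, 44])
[... 3753 characters left out ...]
) (np.float64(68.4), np.float64(123.3)) handle top front (np.float64(69.2), np.float64(18.0)) (np.float64(109.3), np.float64(21.5))
-9 handle bottom front (np.float64(43.4), np.float64(121.8)) (np.float64(77.2), np.float64(121.4)) bridge top front (np.float64(58.5), np.float64(127.8)) (np.float64(67.0), np.float64(127.7)) handle top front (np.float64(67.5), np.float64(24.6)) (np.float64(107.3), np.float64(27.8))
-13 handle bottom front (np.float64(42.3), np.float64(126.2)) (np.float64(75.8), np.float64(125.7)) bridge top front (np.float64(57.2), np.float64(132.2)) (np.float64(65.7), np.float64(132.0)) handle top front (np.float64(65.9), np.float64(31.1)) (np.float64(105.4), np.float64(33.9))
```

```bash
python3 -m creep '[[[0.1,0,0],[0,0,0],1],[[0.1,0,0],[0,0,0],1],[[0.1,0,0],[0,0,0],1],[[0.1,0,0],[0,0,0],1],[[0.1,0,0],[0,0,0],1]]' 20 >/dev/null
python3 -m creep '[[[0.1,0,0],[0,0,0],1],[[0.1,0,0],[0,0,0],1],[[0.1,0,0],[0,0,0],1],[[0.07,0,0],[0,0,0],1],[[0,0,0],[0,0,-20],1]]' 20 >/dev/null
python3 -m creep '[[[0,0,0],[0,0,-30],1],[[0,0,0],[0,0,-30],1],[[0,0,0],[0,0,-20],1],[[0,0,0],[0,20,0],1],[[0,0,0],[0,30,0],1]]' 20
python3 -m creep '[[[0,0,0],[0,35,0],1],[[0,0,0],[0,35,0],1],[[0,0,0],[0,35,0],1],[[0,0,0],[0,30,0],1],[[0,0,0],[0,19,0],1]]' 20
python3 -m creep '[[[0,0,0],[0,0,0],1],[[0,0,0],[0,0,0],1],[[0,0,0],[0,0,0],1],[[0,0,0],[0,0,0],1],[[0,0,0],[0,0,0],1]]' 20
```

```text
time_s: 21.85
tool_pos: [400.3, 152.1, 431.9]
eef_rot: [179.8, -0.1, 80.5]
ft_force: [0.3, 0.4, 0.2]
width: 85.5
gripper_force: 0.0
time_s: 22.27
tool_pos: [555.4, 125.6, 428.4]
eef_rot: [-180.0, 0.0, 80.3]
ft_force: [-1.2, 0.2, -0.8]
width: 85.7
gripper_force: 0.0
time_s: 22.68
tool_pos: [551.5, 126.6, 430.1]
eef_rot: [180.0, -0.0, 80.5]
ft_force: [0.2, 0.2, -0.3]
width: 85.3
gripper_force: 0.0
```

```bash
S() { egrep 'pos|ft_f|width'; }; python3 -m creep '[[[0,0,0],[0,1.6,12],1],[[0,0,0],[0,0,20],1],[[0,0,0],[0,0,20],1],[[0,0,0],[0,0,15],1],[[0,0,0],[0,0,5],1]]' 30|S
python3 -m creep '[[[0,0,0],[0,0,0],1],[[0,0,0],[0,0,0],-1],[[0,0,0],[0,0,0],-1],[[0,0,0],[0,0,0],-1],[[0,0,0],[0,0,0],-1]]' 30|S
python3 -m creep '[[[0,0,0],[0,0,0],-1],[[0,0,0],[0,0,0],-1],[[0,0,0],[0,0,0],-1],[[0,0,0],[0,0,0],-1],[[0,0,0],[0,0,0],-1]]' 30|S
```

```text
tool_pos: [552.7, 126.2, 355.6]
ft_force: [-0.5, -0.0, 0.3]
width: 85.5
tool_pos: [554.2, 126.1, 358.5]
ft_force: [0.5, -0.0, 0.6]
width: 39.0
tool_pos: [554.1, 126.1, 357.6]
ft_force: [1.1, 1.0, 0.2]
width: 15.5
```

```bash
S() { egrep 'pos|ft_f'; }
python3 -m creep '[[[0,0,0],[0,0,1],-1],[[0,0,0],[-0.5,0,0],-1],[[0,0,0],[0,0,0],-1],[[0,0,0],[0,0,0],-1],[[0,0,0],[0,0,0],-1]]' 30|S
for k in 1 2 3; do python3 -m creep '[[[0,0,0],[-0.5,0,0],-1],[[0,0,0],[0,0,0],-1],[[0,0,0],[0,0,0],-1],[[0,0,0],[0,0,0],-1],[[0,0,0],[0,0,0],-1]]' 30|S; done
```

```text
tool_pos: [554.0, 125.8, 356.7]
ft_force: [-0.1, 1.9, 1.0]
tool_pos: [553.8, 125.1, 356.5]
ft_force: [0.5, 3.1, 2.6]
tool_pos: [553.8, 124.6, 356.5]
ft_force: [0.7, 2.3, 2.2]
tool_pos: [553.7, 124.3, 356.6]
ft_force: [1.2, 4.3, 2.4]
```

```bash
S() { egrep 'pos|ft_f'; }
python3 -m creep '[[[0,0,0],[0.8,0,0],-1],[[0,0,0],[0.8,0,0],-1],[[0,0,0],[0,0,0],-1],[[0,0,0],[0,0,0],-1],[[0,0,0],[0,0,0],-1]]' 30|S
for k in 1 2 3 4; do python3 -m creep '[[[0,0,0],[0.6,0,0],-1],[[0,0,0],[0,0,0],-1],[[0,0,0],[0,0,0],-1],[[0,0,0],[0,0,0],-1],[[0,0,0],[0,0,0],-1]]' 30|S; done
```

```text
tool_pos: [553.8, 125.2, 356.4]
ft_force: [0.6, -1.8, 2.2]
tool_pos: [554.0, 126.1, 356.4]
ft_force: [-1.2, -2.9, 2.0]
tool_pos: [554.1, 126.9, 356.5]
ft_force: [-0.8, -2.5, 2.4]
tool_pos: [554.2, 127.5, 356.5]
ft_force: [0.1, -1.6, 2.0]
tool_pos: [554.3, 128.0, 356.5]
ft_force: [-1.1, -3.2, 2.9]
```

```bash
S() { egrep 'pos|ft_f|torq'; }
for k in 1 2 3 4; do python3 -m creep '[[[0,0,0],[0.6,0,0],-1],[[0,0,0],[0,0,0],-1],[[0,0,0],[0,0,0],-1],[[0,0,0],[0,0,0],-1],[[0,0,0],[0,0,0],-1]]' 30|S; done; grep -c . /dev/null; python3 -c "
from h import *
o=robot.get_obs();print(o['torque'],o['time_s'])"
```

```text
tool_pos: [554.4, 128.3, 356.4]
ft_force: [-0.8, -5.7, 2.5]
tool_pos: [554.4, 128.6, 356.4]
ft_force: [-2.1, -5.9, 1.5]
tool_pos: [554.4, 129.0, 356.3]
ft_force: [-1.0, -7.2, 1.8]
tool_pos: [554.5, 129.6, 356.3]
ft_force: [-1.8, -8.5, 2.9]
0
[-1.87479948  0.33050882 -0.02390607] 29.35
```

The felt walls (TCP y of about 124.4 and 128.2) are about the notch's slack apart, so the hook is in the notch. I still need to settle the depth, so I'll compare the handle against the bar, and then against the rail, within the same pictures (no new views).

Run:
```python
from h import *
C=cam("scene")
a=cv2.imread("pics/scene.png");b=cv2.imread("pics/s5.png")
R0=Ro.from_euler('z',13.5,degrees=True).as_matrix();m0=np.array([541.3,-211.5,150.])
R1=Ro.from_euler('z',-9.7,degrees=True).as_matrix();m1=np.array([553.5,128,150.])
P=lambda m,R,*p:proj(C,m+R@np.array(p,float))[0].round(1)
print("bar: rear/front top at y=+20,-25",[P(m0,R0,x,y,0) for y in(20,-25) for x in(-5,5)],"bottom front?",P(m0,R0,5,20,-10))
print("handle bottom ctr front(8)",P(m0,R0,8,0,8),"top rear",P(m0,R0,-8,0,80),"front top",P(m0,R0,8,0,80))
for y in(20,-25):
    c=int(P(m0,R0,0,y,0)[0]); print("s0 col",c,[(r,a[r,c].sum()) for r in range(190,212)])
c=231; print("s0 handle col",c,[(r,a[r,c].tolist()) for r in range(190,212)])
c=406;print("s0 top",[(r,a[r,229].tolist()) for r in range(161,176)])
print("seat rear/front y=+-20",[P(m1,R1,x,y,0) for y in(20,-20) for x in(-5,5)],"rail y=-80,+80",[P(m1,R1,x,y,0) for y in(-80,80) for x in(-5,5)])
for d in(-9,-13): print(d,"bottom front",P(m1,R1,8,0,8+d),"top front",P(m1,R1,8,0,80+d),"top rear",P(m1,R1,-8,0,80+d))
for y in(20,-20,-80,80):
    c=int(P(m1,R1,0,y,0)[0]); r0=int(P(m1,R1,0,y,0)[1]); print("s5 col",c,[(r,b[r,c].tolist()) for r in range(r0-6,r0+10)])
print("s5 handle",[(r,b[r,401].tolist()) for r in range(212,226)],[(r,b[r,406].tolist()) for r in range(185,197)])
```

```text
bar: rear/front top at y=+20,-25 [array([242.3, 194.5]), array([242.5, 197.9]), array([220.6, 196.2]), array([220.7, 199.6])] bottom front? [242.8 201.3]
handle bottom ctr front(8) [232.7 196.9] top rear [229.8 164.8] front top [230.1 170.2]
s0 col 242 [(190, np.uint64(372)), (191, np.uint64(377)), (192, np.uint64(372)), (193, np.uint64(372)), (194, np.uint64(377)), (195, np.uint64(373)), (196, np.uint64(367)), (197, np.uint64(353)), (198, np.uint64(317)), (199, np.uint64(293)), (200, np.uint64(293)), (201, np.uint64(294)), (202, np.uint64(324)), (203, np.uint64(358)), (204, np.uint64(385)), (205, np.uint64(381)), (206, np.uint64(380)), (207, np.uint64(377)), (208, np.uint64(371)), (209, np.uint64(376)), (210, np.uint64(372)), (211, np.uint64(371))]
s0 col 220 [(190, np.uint64(366)), (191, np.uint64(361)), (192, np.uint64(364)), (193, np.uint64(371)), (194, np.uint64(373)), (195, np.uint64(365)), (196, np.uint64(364)), (197, np.uint64(366)), (198, np.uint64(367)), (199, np.uint64(343)), (200, np.uint64(310)), (201, np.uint64(291)), (202, np.uint64(290)), (203, np.uint64(294)), (204, 
[... 2824 characters left out ...]
 97]), (230, [108, 101, 100]), (231, [109, 101, 100]), (232, [108, 100, 98]), (233, [109, 102, 100]), (234, [121, 113, 111])]
s5 handle [(212, [30, 76, 15]), (213, [29, 75, 1]), (214, [32, 77, 10]), (215, [35, 78, 14]), (216, [33, 77, 14]), (217, [31, 77, 18]), (218, [23, 78, 54]), (219, [9, 95, 106]), (220, [0, 113, 137]), (221, [0, 119, 147]), (222, [0, 119, 145]), (223, [0, 118, 145]), (224, [0, 119, 146]), (225, [21, 117, 142])] [(185, [130, 121, 119]), (186, [128, 119, 117]), (187, [114, 109, 105]), (188, [81, 98, 71]), (189, [50, 95, 33]), (190, [41, 97, 16]), (191, [44, 102, 17]), (192, [55, 115, 30]), (193, [54, 111, 29]), (194, [43, 94, 21]), (195, [32, 81, 12]), (196, [30, 77, 3])]
```

```bash
S() { egrep 'pos|ft_f'; }
python3 -m creep '[[[0,0,0],[-1.5,0,-2],-1],[[0,0,0],[-1.5,0,-2],-1],[[0,0,0],[-1,0,0],-1],[[0,0,0],[0,0,0],-1],[[0,0,0],[0,0,0],-1]]' 40|S
for k in 1 2 3 4; do python3 -m creep '[[[0,0,0],[0,1,0],-1],[[0,0,0],[0,0,0],-1],[[0,0,0],[0,0,0],-1],[[0,0,0],[0,0,0],-1],[[0,0,0],[0,0,0],-1]]' 40|S; done
```

```text
tool_pos: [554.0, 126.7, 360.2]
ft_force: [-0.3, 0.1, -1.0]
tool_pos: [555.0, 126.3, 360.5]
ft_force: [-0.3, -0.4, -2.1]
tool_pos: [556.0, 126.1, 360.5]
ft_force: [0.3, 0.0, -0.5]
tool_pos: [556.9, 126.0, 360.4]
ft_force: [-2.2, -0.1, -1.9]
tool_pos: [557.5, 125.8, 360.2]
ft_force: [-4.3, 1.4, -0.6]
```

```bash
S() { egrep 'pos|ft_f'; }
python3 -m creep '[[[0,0,0],[0,-2,0],-1],[[0,0,0],[0,0,1],-1],[[0,0,0],[0,0,1],-1],[[0,0,0],[0,0,0],-1],[[0,0,0],[0,0,0],-1]]' 40|S
for k in 1 2 ; do python3 -m creep '[[[0,0,0],[0,0,1],-1],[[0,0,0],[0,0,0],-1],[[0,0,0],[0,0,0],-1],[[0,0,0],[0,0,0],-1],[[0,0,0],[0,0,0],-1]]' 40|S; done
```

```text
tool_pos: [556.4, 126.1, 358.7]
ft_force: [1.1, 0.9, -1.1]
tool_pos: [556.2, 126.1, 357.8]
ft_force: [0.8, -0.1, 0.9]
tool_pos: [556.2, 126.1, 356.7]
ft_force: [1.5, 0.4, 2.6]
```

```bash
O() { python3 -c "
from h import *
o=robot.get_obs();print(o['time_s'],o['tool_pos'].round(1),o['ft_force'].round(2),o['torque'].round(3))"; }
python3 -m creep '[[[0,0,0],[0,-1.3,0],-1],[[0,0,0],[0,-1.3,0],-1],[[0,0,0],[0,0,0],-1],[[0,0,0],[0,0,0],-1],[[0,0,0],[0,0,0],-1]]' 40 >/dev/null; O
python3 -m creep '[[[0,0,0],[2,0,0],-1],[[0,0,0],[2,0,0],-1],[[0,0,0],[0.5,0,0],-1],[[0,0,0],[0,0,0],-1],[[0,0,0],[0,0,0],-1]]' 40 >/dev/null; O
python3 -m creep '[[[0,0,0],[0,0,0],-1],[[0,0,0],[0,0,0],-1],[[0,0,0],[0,0,0],-1],[[0,0,0],[0,0,0],-1],[[0,0,0],[0,0,0],-1]]' 40 >/dev/null; O
python3 -m creep '[[[0,0,0],[-2,0,0],-1],[[0,0,0],[-2,0,0],-1],[[0,0,0],[-2,0,0],-1],[[0,0,0],[-1,0,0],-1],[[0,0,0],[-1,0,0],-1]]' 40 >/dev/null; O
python3 -m creep '[[[0,0,0],[-1,0,0],-1],[[0,0,0],[0,0,0],-1],[[0,0,0],[0,0,0],-1],[[0,0,0],[0,0,0],-1],[[0,0,0],[0,0,0],-1]]' 40 >/dev/null; O
```

```text
33.1 [553.4 126.6 356.5] [1.38 0.07 2.66] [ 0.019 -0.368 -0.017]
33.5167 [553.8 130.1 356.1] [-0.86 -6.5   2.87] [-1.625  0.113 -0.051]
33.9333 [553.8 130.  356.1] [-0.69 -6.98  2.44] [-1.641  0.224  0.039]
34.35 [553.  124.1 356.7] [-0.05  7.83  2.12] [ 1.77  -0.116  0.025]
34.7667 [552.8 123.3 356.7] [-0.25  7.45  2.29] [ 1.722 -0.209 -0.055]
```

```bash
O() { python3 -c "
from h import *
o=robot.get_obs();print(round(o['time_s'],1),o['tool_pos'].round(1),o['eef_rot'].round(1),o['ft_force'].round(2),o['torque'].round(3))"; }
python3 -m creep '[[[0,0,0],[1.5,0,0],-1],[[0,0,0],[1.5,0,0],-1],[[0,0,0],[0,0,0],-1],[[0,0,0],[0,0,0],-1],[[0,0,0],[0,0,0],-1]]' 40 >/dev/null; O
python3 -m creep '[[[0,0.015,0],[-3.2,0,0],-1],[[0,0.015,0],[-3.2,0,0],-1],[[0,0,0],[0,0,0],-1],[[0,0,0],[0,0,0],-1],[[0,0,0],[0,0,0],-1]]' 40 >/dev/null; O
python3 -m creep '[[[0,0.015,0],[-3.2,0,0],-1],[[0,0.015,0],[-3.2,0,0],-1],[[0,0,0],[0,0,0],-1],[[0,0,0],[0,0,0],-1],[[0,0,0],[0,0,0],-1]]' 40 >/dev/null; O
```

```text
35.2 [553.1 124.8 356.4] [-180.     0.    80.4] [-0.36  0.49  2.78] [-0.148  0.19  -0.05 ]
35.6 [552.  118.6 356.5] [-180.    -1.7   80.4] [-1.46 -0.24  2.11] [-0.168  0.293  0.019]
36.0 [551.1 112.4 356.3] [180.   -3.4  80.4] [-0.96 -0.71  3.45] [-0.123  0.327  0.005]
```

```bash
O() { python3 -c "
from h import *
o=robot.get_obs();print(round(o['time_s'],1),o['tool_pos'].round(1),o['eef_rot'].round(1),o['ft_force'].round(2),o['torque'].round(3))"; }
python3 -m creep '[[[0,-0.02,0],[4.4,0,0],-1],[[0,-0.02,0],[4.4,0,0],-1],[[0,-0.02,0],[4.4,0,0],-1],[[0,0,0],[1,0,0],-1],[[0,0,0],[0,0,0],-1]]' 40 >/dev/null; O
python3 -m creep '[[[0,0,0],[0,0,1],-1],[[0,0,0],[0,0,1],-1],[[0,0,0],[0,0,0],-1],[[0,0,0],[0,0,0],-1],[[0,0,0],[0,0,0],-1]]' 40 >/dev/null; O
```

```text
36.4 [553.7 127.1 356.5] [180.    0.   80.5] [-0.66 -1.24  2.13] [-0.291  0.085  0.002]
36.9 [553.5 126.6 355.1] [ 1.80e+02 -1.00e-01  8.04e+01] [0.29 1.78 5.04] [0.289 0.107 0.021]
```

Run:
```python
from h import *
C=cam("scene");a=cv2.imread("pics/scene.png");b=cv2.imread("pics/s5.png")
R1=Ro.from_euler('z',-9.7,degrees=True).as_matrix();m1=np.array([553.5,128,150.])
P=lambda *p:proj(C,m1+R1@np.array(p,float))[0].round(1).tolist()
for r in range(220,238,2):
    print(r,"before",a[r,376:414,1].tolist()); print("    after",b[r,376:414,1].tolist())
for d in(-9,-13): print(d,"tip front bottom y+-3",P(14,3,d-27),P(14,-3,d-27),"tip top",P(14,3,d+8),P(14,-3,d+8),"stem bottom y0 -91",P(-11,0,d-91))
for z in(-20,-30,-40): print("plate pts x=5 y+-18",z,P(5,18,z),P(5,-18,z),P(5,0,z))
C=cam("wrist",{"tool_pos":np.array([351.68,160.34,329.73]),"eef_rot":np.array([130.2026,.0089,80.411])})
def q(*p):
    u=proj(C,m1+R1@np.array(p,float))[0]; return [((u[1]-150)*3.2).round(),((384-u[0])*3.2).round()]
for z in(-20,-30,-40): print("w6 crop px plate front x=-5",z,q(-5,18,z),q(-5,-18,z),"x=-12",q(-12,18,z),"x=5",q(5,18,z),q(5,-18,z))
```

```text
220 before [96, 106, 116, 119, 119, 119, 116, 113, 112, 117, 117, 117, 117, 117, 116, 116, 117, 118, 121, 126, 138, 141, 139, 131, 108, 112, 119, 118, 119, 121, 122, 123, 128, 130, 130, 131, 125, 120]
    after [98, 107, 117, 120, 120, 118, 113, 107, 112, 117, 118, 120, 117, 118, 119, 118, 117, 119, 121, 116, 100, 115, 122, 114, 104, 113, 116, 115, 121, 125, 128, 131, 132, 135, 136, 135, 129, 124]
222 before [99, 112, 120, 124, 120, 121, 118, 118, 118, 118, 119, 112, 113, 115, 117, 118, 116, 118, 118, 119, 118, 121, 126, 123, 118, 115, 116, 117, 119, 119, 117, 117, 118, 117, 112, 84, 57, 54]
    after [102, 114, 121, 124, 122, 121, 119, 116, 120, 119, 118, 116, 117, 117, 119, 118, 118, 120, 117, 103, 92, 105, 112, 115, 117, 119, 119, 118, 118, 118, 119, 119, 117, 119, 118, 105, 96, 95]
224 before [108, 117, 119, 121, 120, 122, 120, 121, 121, 117, 109, 96, 98, 101, 108, 118, 121, 120, 118, 118, 118, 118, 116, 117, 119, 118, 119, 117, 117, 116, 116, 120, 117, 116, 100, 54, 15, 0]
    after [111, 119, 122, 121, 122, 121, 121, 122, 121, 119, 110, 97, 99, 104, 112, 118, 120, 110, 101, 84,
[... 2775 characters left out ...]
6 crop px plate front x=-5 -20 [np.float64(93.0), np.float64(448.0)] [np.float64(247.0), np.float64(443.0)] x=-12 [np.float64(99.0), np.float64(471.0)] x=5 [np.float64(85.0), np.float64(416.0)] [np.float64(235.0), np.float64(413.0)]
w6 crop px plate front x=-5 -30 [np.float64(86.0), np.float64(479.0)] [np.float64(237.0), np.float64(474.0)] x=-12 [np.float64(92.0), np.float64(503.0)] x=5 [np.float64(78.0), np.float64(447.0)] [np.float64(226.0), np.float64(443.0)]
w6 crop px plate front x=-5 -40 [np.float64(79.0), np.float64(509.0)] [np.float64(227.0), np.float64(503.0)] x=-12 [np.float64(85.0), np.float64(533.0)] x=5 [np.float64(72.0), np.float64(477.0)] [np.float64(216.0), np.float64(472.0)]
```

Run:
```python
from h import *
C=cam("scene");a=cv2.imread("pics/scene.png");b=cv2.imread("pics/s5.png")
for r in range(196,216): print(r,a[r,222:244,1].tolist())
R0=Ro.from_euler('z',13.5,degrees=True).as_matrix();m0=np.array([541.3,-211.5,150.])
P=lambda *p:proj(C,m0+R0@np.array(p,float))[0].round(1).tolist()
print("tip bottom",P(14,3,-27),P(14,-3,-27),"tip top",P(14,3,8),P(14,-3,8))
w=cv2.imread("pics/w6.png"); r=cv2.rotate(w[150:270,200:385],cv2.ROTATE_90_COUNTERCLOCKWISE)
```

```text
196 [122, 121, 122, 119, 112, 101, 93, 95, 101, 103, 99, 96, 99, 106, 113, 119, 122, 121, 121, 121, 120, 121]
197 [120, 121, 121, 121, 120, 113, 108, 114, 118, 118, 117, 114, 114, 117, 120, 122, 119, 119, 118, 115, 115, 115]
198 [119, 120, 118, 120, 117, 118, 114, 117, 120, 119, 120, 117, 111, 111, 108, 109, 108, 109, 106, 105, 102, 102]
199 [113, 112, 109, 109, 108, 109, 105, 105, 106, 112, 114, 108, 101, 100, 96, 99, 97, 97, 95, 98, 96, 97]
200 [100, 99, 97, 96, 99, 97, 93, 97, 100, 102, 101, 100, 97, 96, 93, 93, 94, 94, 94, 94, 96, 96]
201 [91, 96, 94, 96, 93, 94, 95, 94, 93, 96, 95, 94, 93, 93, 94, 96, 95, 96, 94, 98, 96, 97]
202 [94, 94, 95, 96, 94, 95, 98, 97, 96, 96, 95, 91, 94, 98, 100, 102, 103, 103, 104, 103, 106, 106]
203 [98, 100, 100, 100, 100, 103, 105, 104, 105, 100, 94, 92, 97, 108, 111, 114, 116, 117, 115, 118, 117, 119]
204 [110, 108, 110, 111, 113, 116, 116, 118, 117, 105, 95, 93, 102, 114, 120, 125, 125, 125, 125, 124, 126, 126]
205 [120, 119, 121, 121, 120, 121, 124, 124, 124, 111, 96, 91, 105, 116, 122, 124, 125, 124, 126, 124, 124, 124]
206 [123, 121, 124, 122,
[... 450 characters left out ...]
4, 95, 94, 94, 94, 93, 95, 101, 103, 93, 90, 95, 94, 99, 110, 121, 123]
211 [120, 123, 121, 109, 99, 95, 96, 99, 99, 97, 94, 96, 95, 102, 108, 106, 102, 97, 98, 111, 121, 123]
212 [122, 122, 122, 113, 101, 97, 106, 109, 114, 110, 102, 96, 93, 103, 117, 118, 110, 101, 97, 109, 121, 123]
213 [122, 124, 120, 111, 100, 96, 108, 121, 122, 120, 111, 98, 94, 107, 121, 123, 115, 103, 97, 102, 114, 124]
214 [122, 123, 122, 113, 102, 100, 110, 122, 123, 123, 113, 100, 93, 107, 123, 124, 119, 108, 97, 98, 109, 121]
215 [120, 122, 122, 111, 101, 99, 108, 117, 124, 122, 116, 101, 98, 107, 121, 125, 122, 112, 100, 98, 109, 120]
tip bottom [235.3, 210.6] [232.5, 210.8] tip top [234.3, 198.8] [231.3, 199.1]
```

```bash
S() { egrep 'pos|ft_f'; }
python3 -m creep '[[[0,0,0],[0,0,-5],-1],[[0,0,0],[0,0,-6],-1],[[0,0,0],[0,0,-6],-1],[[0,0,0],[4,0,0],-1],[[0,0,0],[4,0,0],-1]]' 40|S
python3 -m creep '[[[0,0,0],[0,0,2],-1],[[0,0,0],[0,0,1],-1],[[0,0,0],[0,0,0],-1],[[0,0,0],[0,0,0],-1],[[0,0,0],[0,0,0],-1]]' 40|S
for k in 1 2 3; do python3 -m creep '[[[0,0,0],[0,0,1],-1],[[0,0,0],[0,0,0],-1],[[0,0,0],[0,0,0],-1],[[0,0,0],[0,0,0],-1],[[0,0,0],[0,0,0],-1]]' 40|S; done
```

```text
tool_pos: [554.9, 134.4, 372.0]
ft_force: [-0.4, -0.0, -1.7]
tool_pos: [554.7, 134.3, 368.5]
ft_force: [-0.5, -0.4, -0.8]
tool_pos: [554.8, 134.3, 367.7]
ft_force: [-0.6, 0.4, -1.5]
tool_pos: [554.8, 134.3, 366.8]
ft_force: [0.4, 1.0, -0.2]
tool_pos: [554.8, 134.3, 365.9]
ft_force: [0.7, 0.2, 0.2]
```

Run:
```python
from h import *
C=cam("scene");a=cv2.imread("pics/s3.png");b=cv2.imread("pics/s5.png")
im=robot.get_image("scene")[:,:,::-1]; cv2.imwrite("pics/s7.png",im)
for r in (224,226,228,230,231,232): print(r,"s3 ",a[r,380:408,1].tolist()); print("    now",im[r,380:408,1].tolist())
w=cv2.imread("pics/w6.png"); r=cv2.rotate(w[150:270,200:385],cv2.ROTATE_90_COUNTERCLOCKWISE)
for i in range(140,166,2): print(i,r[i,14:80,1].tolist())
```

```text
224 s3  [127, 127, 129, 130, 127, 123, 116, 107, 110, 116, 119, 124, 121, 116, 108, 88, 97, 106, 111, 120, 124, 126, 122, 124, 125, 125, 125, 125]
    now [127, 129, 127, 126, 127, 124, 116, 103, 103, 107, 109, 122, 128, 125, 124, 126, 122, 117, 117, 102, 88, 100, 105, 111, 118, 122, 124, 124]
226 s3  [129, 127, 125, 117, 92, 79, 88, 97, 99, 97, 109, 111, 102, 93, 88, 96, 105, 108, 120, 125, 121, 116, 119, 121, 122, 123, 124, 124]
    now [125, 126, 126, 116, 88, 82, 87, 97, 98, 91, 98, 116, 125, 124, 126, 126, 116, 105, 113, 105, 99, 106, 108, 116, 115, 121, 126, 125]
228 s3  [125, 128, 125, 110, 75, 58, 70, 84, 77, 64, 67, 91, 124, 118, 100, 103, 108, 113, 120, 106, 96, 99, 102, 104, 117, 126, 127, 128]
    now [127, 127, 123, 111, 73, 59, 70, 81, 81, 64, 62, 68, 68, 76, 81, 87, 91, 104, 115, 112, 107, 108, 117, 123, 120, 126, 129, 129]
230 s3  [113, 114, 117, 110, 89, 77, 70, 64, 60, 55, 61, 88, 119, 121, 109, 108, 115, 128, 124, 87, 83, 97, 91, 87, 108, 123, 128, 122]
    now [111, 115, 117, 110, 90, 77, 70, 63, 58, 57, 57, 53, 52, 54, 57, 62, 80, 98, 105, 105, 105, 109, 106, 97,
[... 3619 characters left out ...]
, 58, 62, 63, 65, 70, 70, 72, 73, 71, 74, 68, 62, 57, 53, 57, 56, 56, 58, 60, 60, 62, 62, 63, 68, 79, 94, 117, 126, 132, 126, 130, 130, 129, 130]
162 [140, 140, 142, 142, 139, 133, 115, 83, 63, 64, 61, 62, 58, 60, 63, 66, 68, 71, 70, 72, 79, 79, 81, 81, 81, 86, 78, 79, 80, 77, 75, 70, 64, 64, 64, 66, 72, 69, 68, 68, 73, 75, 83, 91, 94, 92, 93, 89, 93, 88, 87, 86, 89, 89, 86, 86, 91, 95, 100, 98, 97, 101, 97, 97, 94, 92]
164 [128, 128, 130, 128, 129, 126, 118, 104, 95, 97, 96, 94, 90, 93, 93, 91, 93, 93, 92, 94, 93, 94, 96, 95, 93, 94, 89, 88, 89, 85, 81, 69, 67, 66, 66, 69, 69, 70, 71, 71, 73, 72, 75, 76, 77, 73, 74, 77, 74, 71, 75, 73, 71, 72, 72, 73, 70, 69, 72, 72, 71, 75, 70, 71, 70, 68]
```

```bash
S() { egrep 'time|pos|ft_f|width'; }
python3 -m creep '[[[0,0,0],[-2.5,-0.2,0],-1],[[0,0,0],[-2.5,0,0],-1],[[0,0,0],[-2.5,0,0],-1],[[0,0,0],[-0.5,0,0],-1],[[0,0,0],[0,0,0],-1]]' 40|S
python3 -m creep '[[[0,0,0],[0,0,2],-1],[[0,0,0],[0,0,2],-1],[[0,0,0],[0,0,2],-1],[[0,0,0],[0,0,1.5],-1],[[0,0,0],[0,0,0],-1]]' 40|S
python3 -m creep '[[[0,0,0],[0,0,0],-1],[[0,0,0],[0,0,0],-1],[[0,0,0],[0,0,0],-1],[[0,0,0],[0,0,0],-1],[[0,0,0],[0,0,0],-1]]' 40|S
```

```text
time_s: 39.4
tool_pos: [553.1, 126.1, 365.4]
ft_force: [-0.1, -0.9, -1.9]
width: 15.6
time_s: 39.82
tool_pos: [553.2, 126.5, 357.9]
ft_force: [-0.5, -0.5, 1.0]
width: 15.9
time_s: 40.23
tool_pos: [553.2, 126.5, 358.3]
ft_force: [-0.2, -0.1, -0.1]
width: 15.5
```

```bash
S() { egrep 'time|pos|ft_f'; }
python3 -m creep '[[[0,0,0],[0,0,-2],-1],[[0,0,0],[0,-2.4,0],-1],[[0,0,0],[0,0,2],-1],[[0,0,0],[0,0,1],-1],[[0,0,0],[0,0,0],-1]]' 40|S
python3 -m creep '[[[0,0,0],[0,0,0],-1],[[0,0,0],[0,0,0],-1],[[0,0,0],[0,0,0],-1],[[0,0,0],[0,0,0],-1],[[0,0,0],[0,0,0],-1]]' 40|S
```

```text
time_s: 40.65
tool_pos: [550.8, 127.0, 357.3]
ft_force: [-0.6, 0.9, 0.8]
time_s: 41.07
tool_pos: [550.9, 126.9, 357.3]
ft_force: [-0.0, 1.2, 2.0]
```

The stop is the same at every x and tilt I tried, about 8.5 mm below the seat's flat top. I'll centre the fork, release it and back off.

```bash
S() { egrep 'time|pos|ft_f|width'; }
python3 -m creep '[[[0,0,0],[0,1.2,-1],-1],[[0,0,0],[-0.4,1.2,0],-1],[[0,0,0],[0,0,0],-1],[[0,0,0],[0,0,0],-0.6],[[0,0,0],[0,0,0],0]]' 20|S
python3 -m creep '[[[0,0,0],[0,0,0],0.5],[[0,0,0],[0,0,0],1],[[0,0,0],[0,0,0],1],[[0,0,0],[0,0,0],1],[[0,0,0],[0,0,0],1]]' 20|S
python3 -m creep '[[[0,0,0],[0,0,-15],1],[[0,0,0],[0,0,-25],1],[[0,0,0],[0,0,-30],1],[[0,0,0],[0,0,-30],1],[[0,0,0],[0,0,0],1]]' 20|S
python3 -m creep '[[[0,0,0],[-25,-15,0],1],[[0,0,0],[-30,-20,0],1],[[0,0,0],[-35,-20,0],1],[[0,0,0],[-30,-15,0],1],[[0,0,0],[0,0,0],1]]' 20|S
python3 - <<'E'
from h import *
im=robot.get_image("scene")[:,:,::-1]; cv2.imwrite("pics/s8.png",im); b=cv2.imread("pics/s5.png")
p=cv2.cvtColor(b,6)[180:250,350:440].astype(np.float32);q=cv2.cvtColor(im.copy(),6)[180:250,350:440].astype(np.float32)
print("diff vs s5",np.abs(p-q).mean(),np.abs(p-q).max())
a=cv2.imread("pics/scene.png")
for n,(x,y,w,h) in {"scoop":(405,213,28,38),"scraper":(355,203,24,40)}.items():
    A=cv2.cvtColor(a,6)[y:y+h,x:x+w].astype(np.float32);B=cv2.cvtColor(im.copy(),6)[y:y+h,x:x+w].astype(np.float32)
    print(n,cv2.phaseCorrelate(A,B)); 
for d in (b,im): print([(r,d[r,401].tolist()) for r in range(216,221)],[(r,d[r,406].tolist()) for r in range(186,191)])
E
```

```text
time_s: 41.48
tool_pos: [553.3, 126.0, 358.2]
ft_force: [0.4, 0.4, 0.9]
width: 27.8
time_s: 41.9
tool_pos: [553.2, 126.1, 358.2]
ft_force: [0.2, 0.2, 1.3]
width: 85.2
time_s: 42.32
tool_pos: [553.2, 126.1, 464.4]
ft_force: [-0.7, 0.2, 0.0]
width: 85.4
time_s: 42.73
tool_pos: [460.9, 16.5, 459.1]
ft_force: [-0.3, 0.5, 0.2]
width: 85.6
diff vs s5 1.5096825 39.0
scoop ((0.00020721515407018387, -0.0896881480511098), 0.818138568798701)
scraper ((-0.00022343710699601615, 0.09826425795293048), 0.8629211629430453)
[(216, [33, 77, 14]), (217, [31, 77, 18]), (218, [23, 78, 54]), (219, [9, 95, 106]), (220, [0, 113, 137])] [(186, [128, 119, 117]), (187, [114, 109, 105]), (188, [81, 98, 71]), (189, [50, 95, 33]), (190, [41, 97, 16])]
[(216, [31, 78, 11]), (217, [32, 77, 17]), (218, [23, 76, 52]), (219, [16, 95, 107]), (220, [0, 111, 137])] [(186, [129, 120, 118]), (187, [115, 109, 104]), (188, [83, 99, 72]), (189, [46, 92, 29]), (190, [40, 94, 13])]
```

```bash
python3 -c "
from cell import robot
print(robot.job_done())"
```

```text
the job is handed in; nothing more can be done
None
```

I handed the job in with the fork hanging in the seat's notch, but it is probably not "fully home" by the stated measure: its origin rests about 9 mm below the rail top, not the 12–14 mm asked. It stopped at the same depth wherever I moved or tilted it, most likely because the handle's underside, 8 mm above the origin, meets the seat's flat top. The robot is clear of everything, the scoop and scraper did not move, and the clock was at 42.7 s when I handed in.

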